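# Pin a burger press and hold its lid half open

## Task

The burger press has come back from washing up with its lid only resting on the base: push the hinge pin through the hinge knuckles until its head is right up against them. Then raise the lid half open, to 45 degrees, and keep holding it there so that I can lay a paper in; it falls shut if you let go, so finish with the lid still in the gripper. Leave everything else on the worktop where it is.

Things in the scene. Friction and masses are not known exactly. Their poses are not given: they have to be found in the camera images.
- press_base: Lower half of the burger press, dark coated cast aluminium; heavy, does not move. Origin on the worktop under the centre of its round base (136 mm wide). Own z up; own +x points to the hinge, own -x to the side where the lid's handle sticks out. A forming ring, 124 mm wide, top 32 mm above the worktop, stands on it; its lugs and knuckles carry the hinge (see base_hinge, knuckle_end).
- base_hinge (a point): Middle of the hinge: x = 100, y = 0, z = 36 mm in the base's frame. The hinge axis runs level through it along the base's y. Two base knuckles (tubes along y, 24 mm outside, 13 mm bore) span y = -32.5 to -18.5 and +18.5 to +32.5 mm; the lid's knuckle sits between, so three bores line up. Both ends are open.
- knuckle_end (a point): Centre of the mouth of the hinge bore at the end nearer the robot: x = 100, y = -32.5, z = 36 mm in the base's frame. From here the pin is pushed along the base's +y. The end face round it is flat, 24 mm wide; the lugs below it go down to the base, and beside it there is free room for fingers.
- press_lid: Lid of the press, dark coated cast metal, 0.33 to 0.53 kg, loose; starts closed on the ring. Origin in the middle of its knuckle (34 mm long, 13 mm bore), on the hinge axis to a millimetre. Own axes parallel to the base's when closed. Disc 124 mm wide, centre x = -100 mm, top z = 3 mm, normal = own z: the opening angle is the tilt of own z. Pinned, it swings up and falls shut if let go.
- lid_handle (a point): Grip point in the lid's handle: x = -228, y = 0, z = +3 mm in the lid's frame (228 mm from the hinge axis, 39 mm above the worktop when closed). The handle is a straight flat-sided bar along the lid's x, x = -162 to -265 mm, 20 mm wide (y), 14 mm high (z), free on both sides and underneath.
- hinge_pin: Bright steel hinge pin, 0.08 kg, lying level on the worktop to the right of the press. Origin on its axis at the seating face of the head; own x runs along the shank to the tip. Shank 10 mm thick and 74 mm long (x = 0 to 74 mm). Pushed home from either end of the hinge, the seating face rests on a base knuckle's outer face and the tip stands out 9 mm at the far end.
- pin_head (a point): Middle of the pin's head, 13 mm behind the seating face. The head is a flat thumb plate, 26 mm along the pin (x = -26 to 0 mm in its frame), 20 mm wide (own y), 10 mm thick (own z, up as it lies), with a dark thumb recess on top.
- pin_tip (a point): End of the pin's shank, x = 74 mm in its frame; the last 5.5 mm taper from 10 to 5.6 mm thick.
- herb_shaker: Bystander: herb shaker, green cap, 44 mm wide, 120 mm tall. Origin at the centre of its underside.
- spice_jar: Bystander: glass spice jar, green cap, 46 mm wide, 106 mm tall. Origin at the centre of its underside.
- tin: Bystander: food tin, 76 mm wide, 110 mm tall. Origin at the centre of its underside.
- white_pot: Bystander: small white jar with a grey lid, 69 mm wide, 41 mm tall. Origin at the centre of its underside.
- tape_roll: Bystander: roll of brown tape lying flat, 92 mm wide, 48 mm tall. Origin at the centre of its underside.
- peg: Bystander: wooden clothes peg, 15x72x12 mm. Origin at the centre of its underside.
- battery: Bystander: AA battery lying down, 15x50x15 mm. Origin at the centre of its underside.

How it is judged (in metres and radians):
On the way, in this order (a step that is already met when the one before it is completed fails the run):
1. the hinge pin is through all three knuckles, its head up against the knuckle, while the lid is still down (x of hinge_pin in the frame of press_base between 0.096 and 0.104 m and z of hinge_pin in the frame of press_base between 0.032 and 0.04 m and angle between the x axis of hinge_pin and the y axis of press_base, either way round below 0.1 rad and (y of hinge_pin in the frame of press_base between -0.036 and -0.031 m or y of hinge_pin in the frame of press_base between 0.031 and 0.036 m) and distance between press_lid and base_hinge below 0.005 m and angle between the y axis of press_lid and the y axis of press_base, either way round below 0.15 rad and angle between press_lid's own z axis and vertical below 0.2 rad), for 0.3 s.
2. the lid, hung on its pin, stands at 45 degrees (39 to 51) in the gripper (distance between press_lid and base_hinge below 0.005 m and angle between the y axis of press_lid and the y axis of press_base, either way round below 0.15 rad and angle between press_lid's own z axis and vertical between 0.681 and 0.89 rad and contact force between the fingers and press_lid above 0.5 N and height (world z) of lid_handle above 0.15 m), for 0.3 s.
At the end, for the whole second after the job is handed in: The pin is through all three knuckles, its head within 5 mm of a base knuckle (3.5 mm before the lid is raised), the lid's knuckle is on the hinge axis within 5 mm, and the lid stands still at 45 degrees, give or take 6, held by the fingers (over 0.5 N), now and for the second after (all of step 2 and x of hinge_pin in the frame of press_base between 0.096 and 0.104 m and z of hinge_pin in the frame of press_base between 0.032 and 0.04 m and angle between the x axis of hinge_pin and the y axis of press_base, either way round below 0.1 rad and (y of hinge_pin in the frame of press_base between -0.0375 and -0.031 m or y of hinge_pin in the frame of press_base between 0.031 and 0.0375 m) and angular speed of press_lid below 0.15 rad/s and linear speed of press_lid below 0.03 m/s); the arm keeps its last pose, push and grip.
It fails at once if a bystander is moved by more than 20 mm (distance of any of herb_shaker, spice_jar, tin, white_pot, tape_roll, peg, battery from where it was at the start of the episode above 0.02 m).
It also fails if it takes over 64 s, if anything falls off the work surface, if the arm or the gripper's body presses on something with over 40 N, if the wrist force passes 120 N, or if a joint passes its speed limit or range.

## Robot

A 6-joint arm with a two-finger parallel gripper is mounted at the origin on a cart in front of the work surface, level with it; the furniture and walls round the work are solid. World frame = base frame: x ahead of the robot, y to its left, z up, the work surface at z = 0. Lengths are in m, angles in degrees, forces in N, time in s.
With the tool pointing down it reaches from about 0.35 to 0.85 m from the base axis. Payload 8.1 kg.
Tool frame: the origin (TCP) lies on the centre line of the jaws, within the pads' length; the fingertips stand 8 mm ahead of it and the grasp point (between the pads) lies 11 mm behind it; z points along the fingers, y is the direction in which the jaws open and shut (so a half turn about z gives the same grasp; the last joint's range is limited). The gripper opens to 93 mm and grips with 3 to 60 N. Pads are 15 mm wide; open, the fingers measure 128 mm over their backs; the gripper's body (75 mm by 188 mm) begins 65 mm behind the grasp point.
Start: joints at [65.867, 7.471, 85.268, -0, 87.261, -4.893], TCP at [0.198, 0.567, 0.192] pointing down, gripper open.
Joint ranges: [-169.43, 169.43], [-51.17, 129.36], [1.28, 143.12], [-76.62, 256.62], [0, 156.53], [-152.29, 152.29]. Speed limits (degrees/s): [136.94, 136.94, 159.86, 180, 180, 180].

## Interface

Orientations are given as [roll, pitch, yaw] about the fixed x, y, z axes, in that order (R = Rz(yaw) Ry(pitch) Rx(roll)).
In Python, from workcell import sense, camera, sign_off gives the robot as it stands. The module is installed in compiled form; this text tells all that it offers.
- The arm moves only by the tool carry_out, never from a script. Its argument "commands" is a list of rows, each an object with "slide": the shift along the tool's x, y, z in mm, a list of three; "yaw": the turn about the tool's z in degrees. A call has 1 to 10 rows; each row is the pose to reach, as a shift and turn from the pose commanded when the call began, along the tool's axes at that moment; what a row does not reach only later rows make up. A row lasts 1/8 s, in which the tool goes at most 62.5 mm and 10.7 degrees, less where a joint would pass 70% of its speed; a pose out of reach is approached as far as the arm can. A call with a gripper value outside its range is refused whole. "grip" is the finger opening in mm, from 0 to 93, set as the call begins (left out, the last holds). The fingers move at their own pace and stop on an object; "squeeze" is the grip in N (left out, the last holds). Time passes only in rows, so rows that repeat a pose let the fingers close. It gives the time, the measured TCP pose, the force and the opening at its end, in the units of the state.
- sense(): the state, without advancing time (a new reading comes with each control period).
- camera(name): name is "scene" or "top" or "wrist"; returns a dict with "img" (384x512x3 uint8, red, green, blue), "fovy" (degrees; the focal length in pixels is half the picture's height over the tangent of half this angle, whatever the lens; pixels are square), "cx", "cy" (the principal point, pixels), "origin" and "rotation" of the camera in the world; the wrist camera has in their place "T_tool_cam" (4x4, takes a point from camera to tool coordinates, whose origin is the TCP and whose axes are the flange's). Camera axes: x right, y down, z forward; pixel columns grow to the right and rows downward; lengths in m; the calibration is good to about 2 mm. A picture is of the moment at which its call begins: read the wrist's pose just before it. There is no depth.
- sign_off(): hands the job in, once; it reports no verdict.
The state is a dict: "time_s": time; "joint_pos": joint angles; "joint_vel": joint speeds; "joint_torque": joint torques, N m; "tool_pos": TCP position; "ee_rot": TCP orientation; "contact_force": force on the tool from outside, world axes, zero at the start; "torque": the same for the moment, N m; "finger_gap": opening from 0.0 (shut) to 1.0 (fully open).
Only numpy, scipy, OpenCV 4.12 (cv2) and the standard library are available. Lean on these libraries where they do the work, as an engineer would, in place of code of your own. Each camera call takes 0.05 s, during which the arm holds its last target.

## Working session

There is one attempt and no reset: what is moved stays moved. The work goes in short steps, Python scripts to look and compute and a tool call to move; the robot and the scene stay as the last step left them, time stands still between calls to the robot, and variables do not carry over. Pictures are saved under pics/ and viewed, and the job is handed in when it is done.

Besides the shell and the picture viewer there is one more tool, called after "Emit:" by a JSON object that holds its "op" and its "data". carry_out: Moves the arm, as the interface text tells. Its arguments: {"type":"object","properties":{"commands":{"type":"array"},"grip":{"type":"number"},"squeeze":{"type":"number"}},"required":["commands"]}

```bash
mkdir -p pics
cat > h.py <<'E'
import numpy as np, cv2
from workcell import sense, camera, sign_off
from scipy.spatial.transform import Rotation as R
def snap(name,fn):
    s=sense(); c=camera(name); 
    cv2.imwrite('pics/'+fn,cv2.cvtColor(c['img'],cv2.COLOR_RGB2BGR)); return s,c
def campose(s,c):
    if 'origin' in c: return np.array(c['origin']),np.array(c['rotation'])
    T=np.array(c['T_tool_cam']); Rt=R.from_euler('xyz',s['ee_rot'],degrees=True).as_matrix()
    return np.array(s['tool_pos'])+Rt@T[:3,3],Rt@T[:3,:3]
def f(c): return c['img'].shape[0]/2/np.tan(np.radians(c['fovy'])/2)
def ray(s,c,u,v):
    o,M=campose(s,c); d=M@np.array([(u-c['cx'])/f(c),(v-c['cy'])/f(c),1]); return o,d/np.linalg.norm(d)
def onz(s,c,u,v,z):
    o,d=ray(s,c,u,v); return o+d*(z-o[2])/d[2]
def proj(s,c,p):
    o,M=campose(s,c); q=M.T@(np.array(p)-o); return q[0]/q[2]*f(c)+c['cx'],q[1]/q[2]*f(c)+c['cy']
E
python3 - <<'E'
from h import *
s,c=snap('scene','s0.png'); print(s)
for n in ['scene','top','wrist']:
    s,c=snap(n,n+'0.png'); print(n,campose(s,c),c['fovy'],c['cx'],c['cy'])
E
```

```text
{'time_s': 0.0, 'joint_pos': array([ 6.58664627e+01,  7.51393358e+00,  8.53280035e+01, -1.66298186e-03,
        8.72611498e+01, -4.89145474e+00]), 'joint_vel': array([-0.04903005, -0.03314585, -0.00356493,  0.06237213,  0.03636133,
        0.00403124]), 'joint_torque': array([ 1.78539438e-03, -5.59855950e+01, -4.91760314e+01,  7.69760530e-02,
        3.55485664e-02, -1.41029614e-04]), 'tool_pos': array([0.19746143, 0.56593437, 0.19071196]), 'ee_rot': array([-1.79897147e+02, -7.13515966e-03,  1.60757992e+02]), 'contact_force': array([-0.07703469, -0.29066228,  0.50463263]), 'torque': array([0.03463935, 0.00783014, 0.01856616]), 'finger_gap': 0.9995453192771595}
scene (array([-0.0448133 ,  0.95531634,  0.65237551]), array([-116.5048883 ,   -1.14629663, -150.06230269])) 49.58782509285744 264.6612390937226 192.136187560673
top (array([ 0.34772429, -0.03148837,  0.91264272]), array([-170.34384916,   -1.3508834 ,  -88.40918049])) 56.050540897851945 251.4159391957984 192.67723043372644
wrist (array([0.1228528 , 0.59157081, 0.38306099]), array([[ 3.29937776e-01,  9.06195615e-01,  2.64481704e-01],
       [ 9.44002667e-01, -3.16774030e-01, -9.22668881e-02],
       [ 1.69085800e-04,  2.80113766e-01, -9.59966796e-01]])) 67.03531413708241 255.52864773333656 191.45895875922517
```

```bash
sed -i "s/return np.array(c\['origin'\]),np.array(c\['rotation'\])/return np.array(c['origin']),R.from_euler('xyz',c['rotation'],degrees=True).as_matrix()/" h.py
```

```text
(no output)
```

View pics/scene0.png

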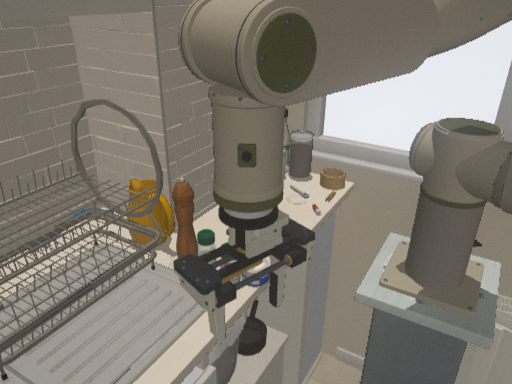

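View pics/top0.png

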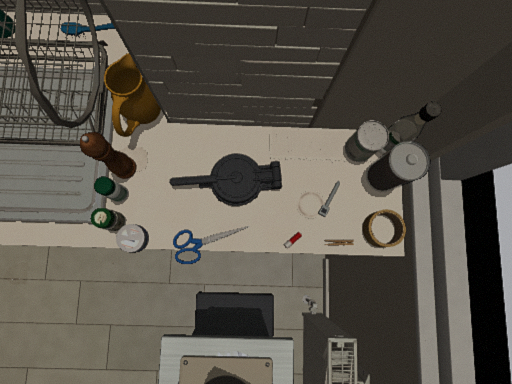

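View pics/wrist0.png

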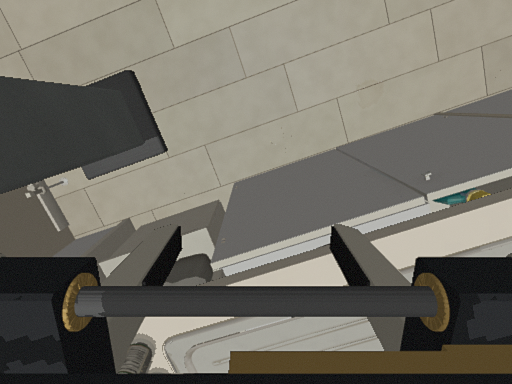

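Run:
```python
from h import *
im=cv2.imread('pics/top0.png')
cv2.imwrite('pics/top_z1.png',cv2.resize(im[140:260,160:360],None,fx=4,fy=4,interpolation=cv2.INTER_CUBIC))
```

```text
(no output)
```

View pics/top_z1.png

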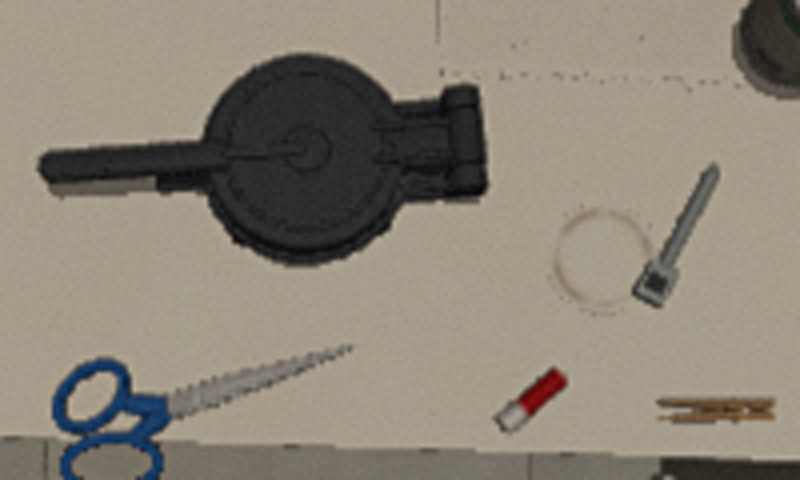

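Run:
```python
from h import *
s,c=snap('top','top1.png')
o,M=campose(s,c);print(o,M)
def z(u,v,h): 
    p=onz(s,c,160+u/4,140+v/4,h); return p.round(4)
print('handle tip',z(40,163,.046),'handle root',z(205,150,.046))
print('knuck near/far top',z(468,192,.036),z(462,86,.036))
print('hinge mid',z(465,139,.048))
print('disc left/right/top',z(205,150,.036),z(400,150,.036),z(305,56,.036), 'centre cap',z(306,150,.042))
h,t=z(644,300,.005),z(714,166,.005)
print('pin',h,t,np.linalg.norm(h-t),np.degrees(np.arctan2(*(t-h)[1::-1])))
```

```text
[ 0.34772429 -0.03148837  0.91264272] [[ 0.02775376 -0.98534238  0.16831552]
 [-0.99933675 -0.03132101 -0.01857564]
 [ 0.02357518 -0.16768834 -0.98555813]]
handle tip [0.5189 0.1515 0.046 ] handle root [0.5303 0.0516 0.046 ]
knuck near/far top [ 0.5112 -0.111   0.036 ] [ 0.5786 -0.1062  0.036 ]
hinge mid [ 0.542  -0.1075  0.048 ]
disc left/right/top [0.5324 0.0525 0.036 ] [ 0.5364 -0.0683  0.036 ] [ 0.5946 -0.0072  0.036 ] centre cap [ 0.5332 -0.0101  0.042 ]
pin [ 0.4509 -0.2268  0.005 ] [ 0.5391 -0.2726  0.005 ] 0.09938249342816873 -27.44169586094156
```

Emit:
{"op": "carry_out", "data": {"commands": [{"slide":[-50,-60,0],"yaw":1},{"slide":[-100,-120,0],"yaw":2},{"slide":[-150,-180,0],"yaw":4},{"slide":[-200,-240,0],"yaw":6},{"slide":[-250,-300,0],"yaw":8},{"slide":[-300,-360,0],"yaw":8},{"slide":[-350,-420,0],"yaw":8},{"slide":[-400,-480,0],"yaw":8},{"slide":[-450,-540,0],"yaw":8},{"slide":[-500,-606,0],"yaw":8}]}}

```text
time_s: 1.5
tool_pos: [0.4167, -0.0212, 0.192]
ee_rot: [180.0, 0.1, 152.7]
contact_force: [1.2, -0.1, 0.1]
finger_gap: 1.002
```

Emit:
{"op": "carry_out", "data": {"commands": [{"slide":[0,0,0],"yaw":0},{"slide":[0,0,0],"yaw":0}]}}

```text
time_s: 1.75
tool_pos: [0.416, -0.0189, 0.1916]
ee_rot: [180.0, -0.0, 152.7]
contact_force: [0.7, 0.2, 0.4]
finger_gap: 0.999
```

Run:
```python
from h import *
s,c=snap('wrist','w1.png'); print(s['tool_pos'],s['ee_rot'],s['joint_pos'])
im=cv2.imread('pics/w1.png'); cv2.imwrite('pics/w1b.png',cv2.resize(im,(800,600),interpolation=cv2.INTER_CUBIC))
```

```text
[ 0.4159565  -0.01891405  0.19155632] [ 1.79984180e+02 -4.81630978e-02  1.52682637e+02] [-9.69566059e+00 -2.22324694e+01  1.12465120e+02  2.96585911e-02
  8.98084630e+01 -7.23784011e+01]
```

View pics/w1b.png

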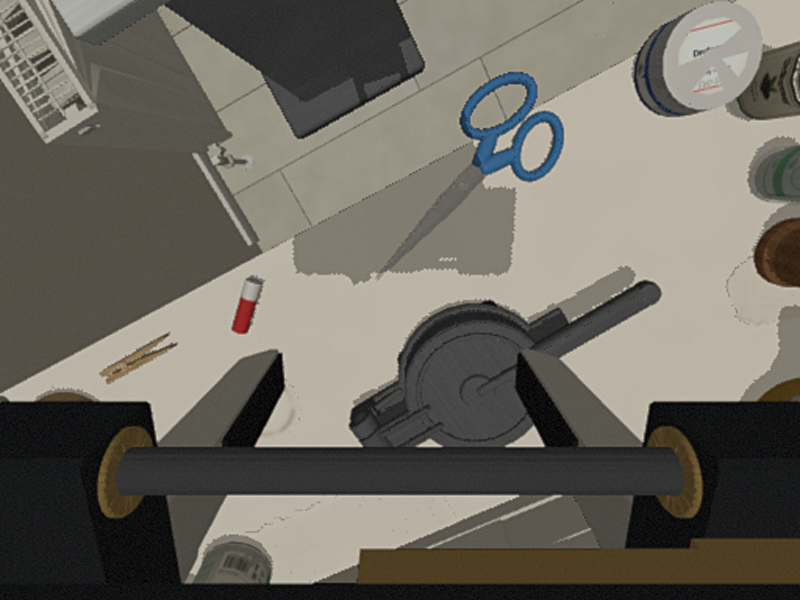

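Emit:
{"op": "carry_out", "data": {"commands": [{"slide":[-35,-18,0],"yaw":0},{"slide":[-70,-36,0],"yaw":0},{"slide":[-105,-54,0],"yaw":0},{"slide":[-140,-72,0],"yaw":0},{"slide":[-175,-90,0],"yaw":0},{"slide":[-175,-90,0],"yaw":0},{"slide":[-175,-90,0],"yaw":0}]}}

```text
time_s: 2.68
tool_pos: [0.5306, -0.1771, 0.1916]
ee_rot: [180.0, -0.1, 152.9]
contact_force: [0.2, -0.0, 0.2]
finger_gap: 1.001
```

Run:
```python
from h import *
s,c=snap('wrist','w2.png'); print(s['tool_pos'],s['ee_rot'],s['joint_pos'])
im=cv2.imread('pics/w2.png'); cv2.imwrite('pics/w2b.png',cv2.resize(im,(800,600),interpolation=cv2.INTER_CUBIC))
```

```text
[ 0.53055574 -0.17710012  0.19157805] [ 1.79978873e+02 -5.23603779e-02  1.52885435e+02] [-2.37286925e+01  1.24620455e+00  9.18267553e+01  2.42164698e-02
  8.69780616e+01 -8.66154051e+01]
```

View pics/w2b.png

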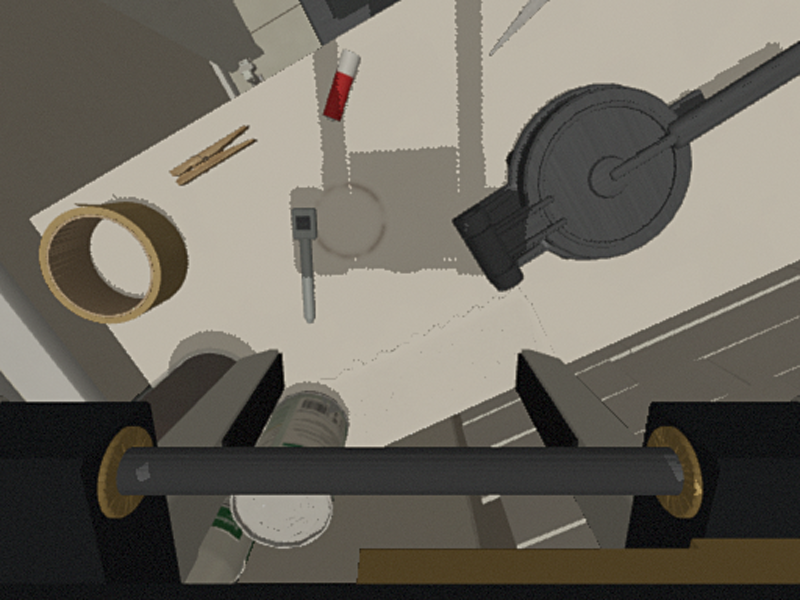

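Run:
```python
from h import *
im=cv2.imread('pics/w2.png')
cv2.imwrite('pics/w2p.png',cv2.resize(im[125:215,170:230],None,fx=6.6,fy=6.6,interpolation=cv2.INTER_CUBIC))
cv2.imwrite('pics/w2h.png',cv2.resize(im[110:200,280:380],None,fx=6,fy=6,interpolation=cv2.INTER_CUBIC))
```

```text
(no output)
```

View pics/w2p.png

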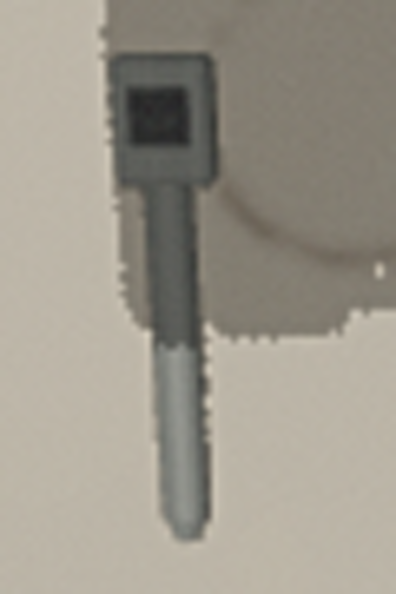

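View pics/w2h.png

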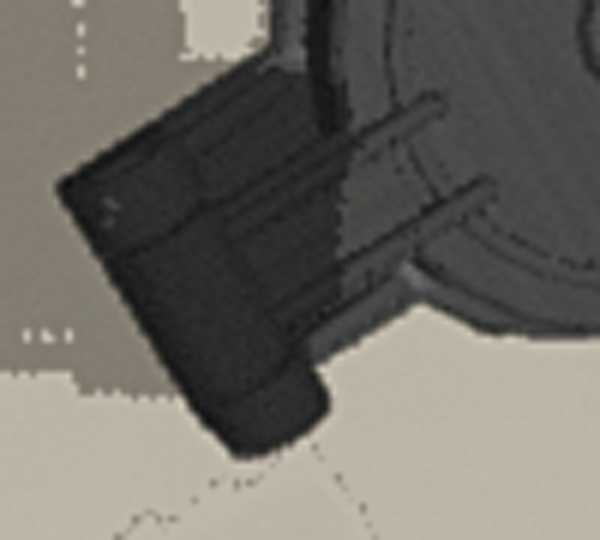

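Run:
```python
from h import *
import pickle
c=camera('wrist'); s=sense()
P=lambda u,v,h: onz(s,c,170+u/6.6,125+v/6.6,h)
hc=P(163,120,.010); tip=P(186,540,.005); rear=P(161,56,.010); fr=P(166,184,.010)
print(hc,tip,rear,fr); d=tip-rear; print(np.linalg.norm(d[:2]),np.degrees(np.arctan2(d[1],d[0])), np.linalg.norm(fr-rear))
pl=P(113,120,.01);pr=P(213,120,.01);print('w',np.linalg.norm(pl-pr))
H=lambda u,v,h: onz(s,c,280+u/6,110+v/6,h)
for n,u,v,h in [('near outer',62,187,.04),('far outer',238,458,.04),('far inner',330,400,.042),('gap1',110,255,.046),('gap2',205,395,.046)]:
    print(n,H(u,v,h).round(4))
# disc centre from handle boss
print('boss',onz(s,c,605*.64,178*.64,.041))
```

```text
[ 0.46436889 -0.2314164   0.01      ] [ 0.54209362 -0.27278107  0.005     ] [ 0.45363661 -0.22553919  0.01      ] [ 0.47539218 -0.23722968  0.01      ]
0.10028179601493449 -28.10515881121147 0.02469761709776783
w 0.019410438718374518
near outer [ 0.5133 -0.1229  0.04  ]
far outer [ 0.5797 -0.1143  0.04  ]
far inner [ 0.5764 -0.0931  0.042 ]
gap1 [ 0.5286 -0.1205  0.046 ]
gap2 [ 0.5627 -0.1154  0.046 ]
boss [ 0.53580638 -0.01113355  0.041     ]
```

Emit:
{"op": "carry_out", "data": {"commands": [{"slide":[20,-40,10],"yaw":1},{"slide":[34,-78,40],"yaw":1},{"slide":[34,-78,80],"yaw":1},{"slide":[34,-78,120],"yaw":1},{"slide":[34,-78,135],"yaw":1},{"slide":[34,-78,135],"yaw":1},{"slide":[34,-78,135],"yaw":1}], "grip": 45}}

```text
time_s: 3.65
tool_pos: [0.4661, -0.2334, 0.0588]
ee_rot: [-180.0, 0.2, 151.8]
contact_force: [0.4, -0.4, 0.0]
finger_gap: 0.481
```

Run:
```python
from h import *
s,c=snap('wrist','w3.png'); print(s['tool_pos'],s['ee_rot'])
im=cv2.imread('pics/w3.png'); 
Rt=R.from_euler('xyz',s['ee_rot'],degrees=True).as_matrix()
t=np.array(s['tool_pos'])
for h in (.01,):
    p=t.copy();p[2]=h
    u,v=proj(s,c,p); print(u,v); cv2.circle(im,(int(u),int(v)),2,(0,0,255),-1)
cv2.imwrite('pics/w3b.png',cv2.resize(im,(800,600),interpolation=cv2.INTER_CUBIC))
```

```text
[ 0.46608289 -0.23338731  0.05880809] [-1.79990278e+02  1.71433671e-01  1.51793498e+02]
256.17437242249935 200.65489796502933
```

View pics/w3b.png

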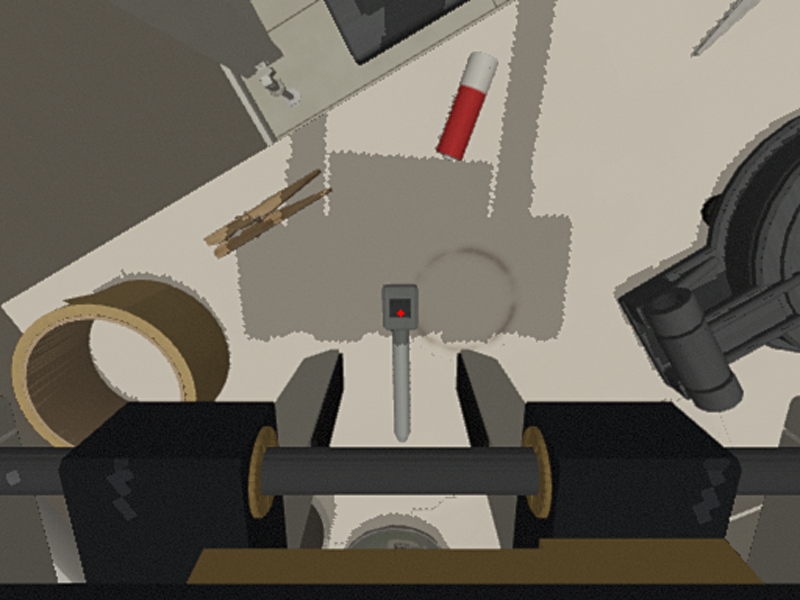

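Emit:
{"op": "carry_out", "data": {"commands": [{"slide":[3,0,20],"yaw":0},{"slide":[3,0,38],"yaw":0},{"slide":[3,0,48],"yaw":0},{"slide":[3,0,48],"yaw":0},{"slide":[3,0,48],"yaw":0}]}}

```text
time_s: 4.32
tool_pos: [0.4625, -0.2318, 0.0093]
ee_rot: [-180.0, 0.0, 151.8]
contact_force: [0.2, -0.7, 0.9]
finger_gap: 0.479
```

Emit:
{"op": "carry_out", "data": {"commands": [{"slide":[0,0,0],"yaw":0},{"slide":[0,0,0],"yaw":0},{"slide":[0,0,0],"yaw":0},{"slide":[0,0,0],"yaw":0},{"slide":[0,0,0],"yaw":0},{"slide":[0,0,0],"yaw":0}], "grip": 0, "squeeze": 40}}

```text
time_s: 5.08
tool_pos: [0.462, -0.2315, 0.0087]
ee_rot: [-180.0, -0.0, 151.8]
contact_force: [-0.6, 0.3, -0.3]
finger_gap: 0.006
```

Run:
```python
from h import *
s,c=snap('wrist','w4.png'); print(s['tool_pos'],s['ee_rot'],s['finger_gap'])
im=cv2.imread('pics/w4.png'); 
cv2.imwrite('pics/w4b.png',cv2.resize(im,(800,600),interpolation=cv2.INTER_CUBIC))
```

```text
[ 0.46201533 -0.23150938  0.00871143] [-1.79999882e+02 -5.54991927e-03  1.51759193e+02] 0.005791190706105475
```

View pics/w4b.png

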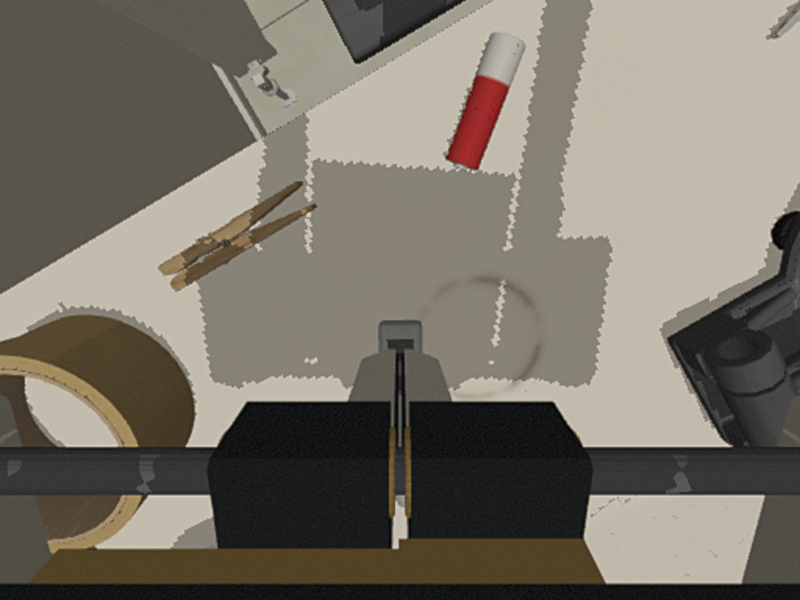

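Run:
```python
from h import *
c=camera('wrist'); s=sense()
print('rear',onz(s,c,400*.64,320*.64,.01),'right/left',onz(s,c,421*.64,325*.64,.01),onz(s,c,379*.64,325*.64,.01))
Rt=R.from_euler('xyz',s['ee_rot'],degrees=True).as_matrix();t=np.array(s['tool_pos'])
for q in ([0,0,0],[0,0,.008],[.0075,0,.008],[-.0075,0,.008],[.0075,0,-.011],[.0075,0.02,.008]):
    print(q,np.array(proj(s,c,t+Rt@np.array(q)))/.64)
print(np.array(c['T_tool_cam']).round(4))
s2,c2=snap('top','top2.png')
im=cv2.imread('pics/top2.png'); cv2.imwrite('pics/top2z.png',cv2.resize(im[150:270,250:400],None,fx=4,fy=4,interpolation=cv2.INTER_CUBIC))
```

```text
rear [ 0.45003565 -0.2254211   0.01      ] right/left [ 0.45655566 -0.2182815   0.01      ] [ 0.44766837 -0.23478941  0.01      ]
[0, 0, 0] [400.64766526 347.05564468]
[0, 0, 0.008] [400.57203501 340.60162467]
[0.0075, 0, 0.008] [400.57801804 325.63575801]
[-0.0075, 0, 0.008] [400.56616815 355.27690203]
[0.0075, 0, -0.011] [400.7699332  340.55693207]
[0.0075, 0.02, 0.008] [443.2838706  325.59615402]
[[-4.000e-04 -9.600e-01 -2.800e-01  7.880e-02]
 [ 1.000e+00 -8.000e-04  1.400e-03 -9.000e-04]
 [-1.500e-03 -2.800e-01  9.600e-01 -1.921e-01]
 [ 0.000e+00  0.000e+00  0.000e+00  1.000e+00]]
```

View pics/top2z.png

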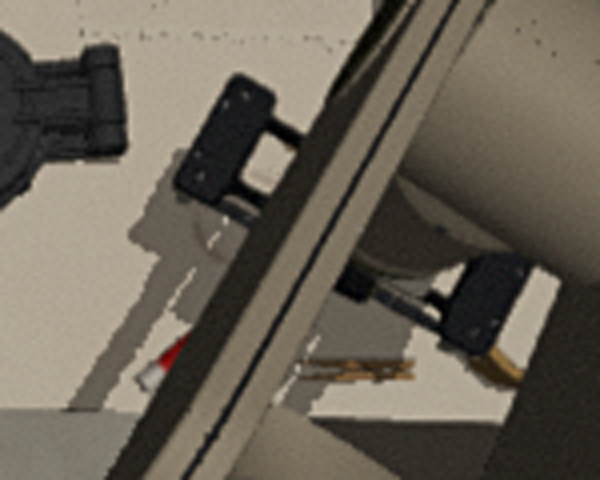

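Run:
```python
import cv2
im=cv2.imread('pics/w4.png'); cv2.imwrite('pics/w4z.png',cv2.resize(im[190:290,200:312],None,fx=6,fy=6,interpolation=cv2.INTER_CUBIC)*2)
```

```text
(no output)
```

View pics/w4z.png

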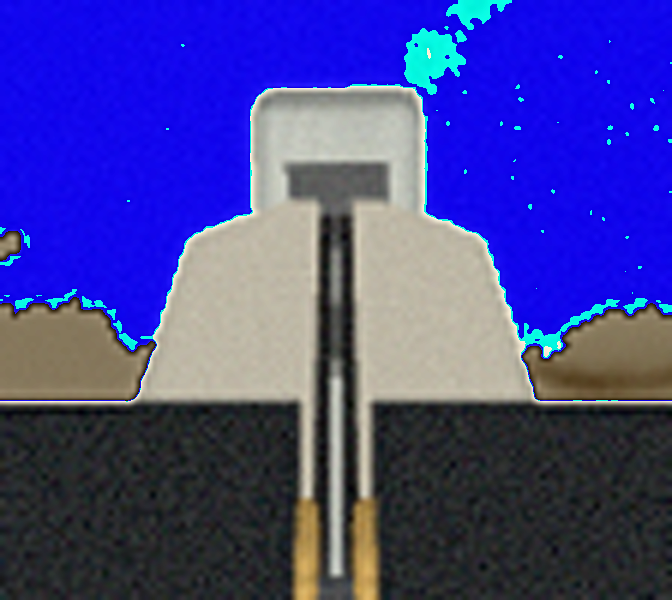

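Run:
```python
from h import *
s,c=snap('scene','s2.png'); im=cv2.imread('pics/s2.png')
t=np.array(s['tool_pos']); print(s['time_s'])
for z in (0,.05,.1):
    p=t.copy();p[2]+=z; print(z,proj(s,c,p))
cv2.imwrite('pics/s2z.png',cv2.resize(im[100:260,200:400],None,fx=4,fy=3.75,interpolation=cv2.INTER_CUBIC))
```

```text
5.225
0 (np.float64(305.2548843373353), np.float64(194.09506623259236))
0.05 (np.float64(306.19004028703455), np.float64(180.96659173336414))
0.1 (np.float64(307.1551997023616), np.float64(167.41690435139793))
```

View pics/s2z.png

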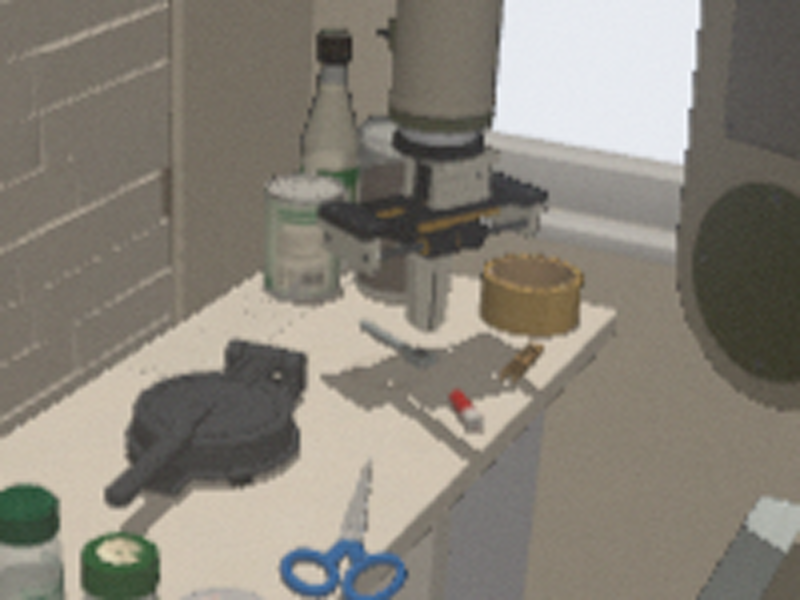

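Emit:
{"op": "carry_out", "data": {"commands": [{"slide":[0,0,0],"yaw":0},{"slide":[0,0,0],"yaw":0},{"slide":[0,0,0],"yaw":0},{"slide":[3,0,10],"yaw":0},{"slide":[3,0,20],"yaw":0},{"slide":[3,0,20],"yaw":0},{"slide":[3,0,20],"yaw":0}], "grip": 45}}

```text
time_s: 6.15
tool_pos: [0.4593, -0.23, -0.0115]
ee_rot: [180.0, -0.0, 151.8]
contact_force: [0.2, -1.2, -0.3]
finger_gap: 0.486
```

Run:
```python
from h import *
s,c=snap('scene','s3.png'); im=cv2.imread('pics/s3.png'); print(s['tool_pos'],s['contact_force'],s['finger_gap'])
s,c=snap('wrist','w5.png'); iw=cv2.imread('pics/w5.png')
a=cv2.resize(im[140:220,270:350],None,fx=5,fy=5,interpolation=cv2.INTER_CUBIC)
b=cv2.resize(iw[160:300,186:326],(400,400),interpolation=cv2.INTER_CUBIC)
cv2.imwrite('pics/m3.png',np.hstack([a,b]))
```

```text
[ 0.45928499 -0.23001987 -0.01147238] [ 0.21440569 -1.19422454 -0.34211984] 0.4860077160206166
```

View pics/m3.png

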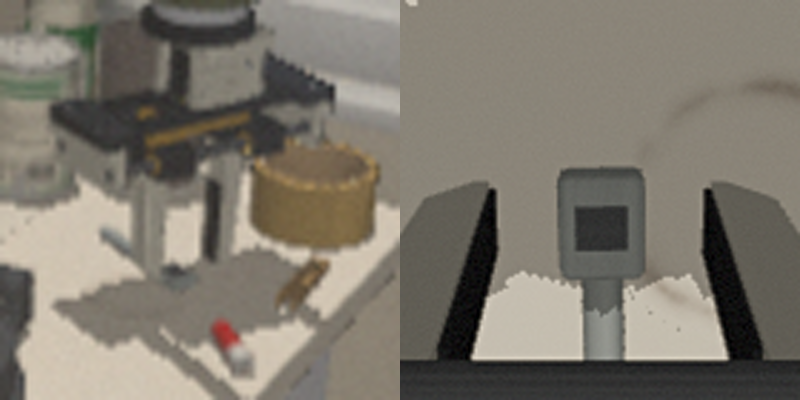

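```bash
python3 - <<'E'
from h import *
s=sense(); c=camera('scene')
Rt=R.from_euler('xyz',s['ee_rot'],degrees=True).as_matrix();t=np.array(s['tool_pos'])
for sg in (1,-1):
  for x in (-.0075,.0075):
   for z in (0,.01,.02):
    p=t+Rt@np.array([x,sg*.023,0]); p[2]=z; u,v=proj(s,c,p); print(sg,x,z,(u-270)*5,(v-140)*5)
p=np.array([.4644,-.2314,.01]);u,v=proj(s,c,p);print('head',(u-270)*5,(v-140)*5)
E
python3 - <<'E'
import cv2
im=cv2.imread('pics/s3.png'); cv2.imwrite('pics/s3z.png',cv2.resize(im[160:210,275:325],None,fx=12,fy=12,interpolation=cv2.INTER_CUBIC))
E
```

```text
1 -0.0075 0 144.43166376160264 286.4360961148186
1 -0.0075 0.01 145.2578655132976 273.4896976711826
1 -0.0075 0.02 146.08924877937625 260.4621060448675
1 0.0075 0 157.36746002771838 295.17002038553005
1 0.0075 0.01 158.24103539245982 282.14751188001276
1 0.0075 0.02 159.12013336722197 269.0426770648593
-1 -0.0075 0 197.69213367641385 271.57129933801343
-1 -0.0075 0.01 198.6697180093097 258.77615695627026
-1 -0.0075 0.02 199.65333966372583 245.90199490752
-1 0.0075 0 210.84862776052915 280.0548805090992
-1 0.0075 0.01 211.8747370147119 267.1852108668305
-1 0.0075 0.02 212.90723337084415 254.23543290108
head 173.20041257558472 268.0655891243116
```

View pics/s3z.png

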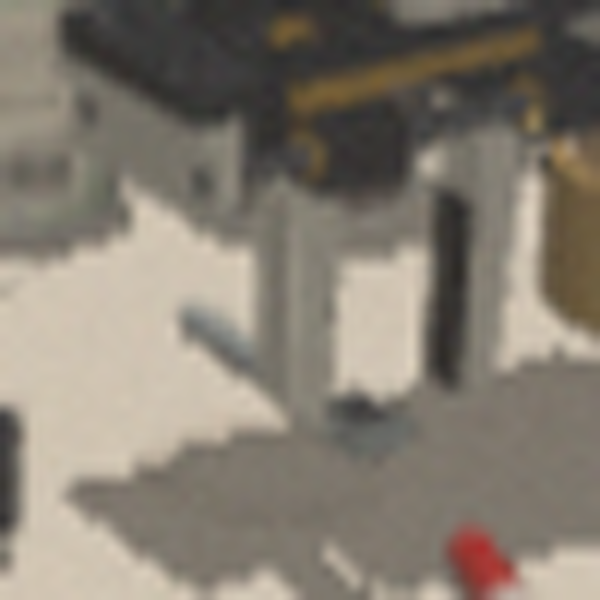

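Emit:
{"op": "carry_out", "data": {"commands": [{"slide":[-2,0,6],"yaw":0},{"slide":[-2,0,11],"yaw":0},{"slide":[-2,0,11],"yaw":0}]}}

```text
time_s: 6.68
tool_pos: [0.4606, -0.2307, -0.0231]
ee_rot: [180.0, -0.1, 151.8]
contact_force: [0.1, 0.3, 0.4]
finger_gap: 0.483
```

Emit:
{"op": "carry_out", "data": {"commands": [{"slide":[0,0,0],"yaw":0},{"slide":[0,0,0],"yaw":0},{"slide":[0,0,0],"yaw":0},{"slide":[0,0,0],"yaw":0},{"slide":[0,0,0],"yaw":0}], "grip": 0, "squeeze": 40}}

```text
time_s: 7.3
tool_pos: [0.4613, -0.2311, -0.0221]
ee_rot: [-180.0, 0.0, 151.8]
contact_force: [-0.3, 0.3, 2.0]
finger_gap: 0.209
```

Emit:
{"op": "carry_out", "data": {"commands": [{"slide":[0,0,-20],"yaw":0},{"slide":[0,0,-45],"yaw":0},{"slide":[20,12,-60],"yaw":-8},{"slide":[45,28,-60],"yaw":-16},{"slide":[70,44,-60],"yaw":-24},{"slide":[95,58,-50],"yaw":-32},{"slide":[106,66,-35],"yaw":-34},{"slide":[106,66,-32],"yaw":-34},{"slide":[106,66,-32],"yaw":-34},{"slide":[106,66,-32],"yaw":-34}]}}

```text
time_s: 8.55
tool_pos: [0.3998, -0.1236, 0.0102]
ee_rot: [-180.0, 0.0, -174.3]
contact_force: [-0.0, -0.9, -1.4]
finger_gap: 0.208
```

Run:
```python
from h import *
s,c=snap('wrist','w6.png'); print(s['tool_pos'],s['ee_rot'],s['finger_gap'])
im=cv2.imread('pics/w6.png'); cv2.imwrite('pics/w6b.png',cv2.resize(im,(800,600),interpolation=cv2.INTER_CUBIC))
s,c=snap('top','t6.png');im=cv2.imread('pics/t6.png'); cv2.imwrite('pics/t6b.png',cv2.resize(im[140:260,200:350],None,fx=5,fy=5,interpolation=cv2.INTER_CUBIC))
```

```text
[ 0.39978516 -0.12356052  0.01021787] [-1.79969724e+02  3.74194789e-02 -1.74329925e+02] 0.2077216658970957
```

View pics/w6b.png

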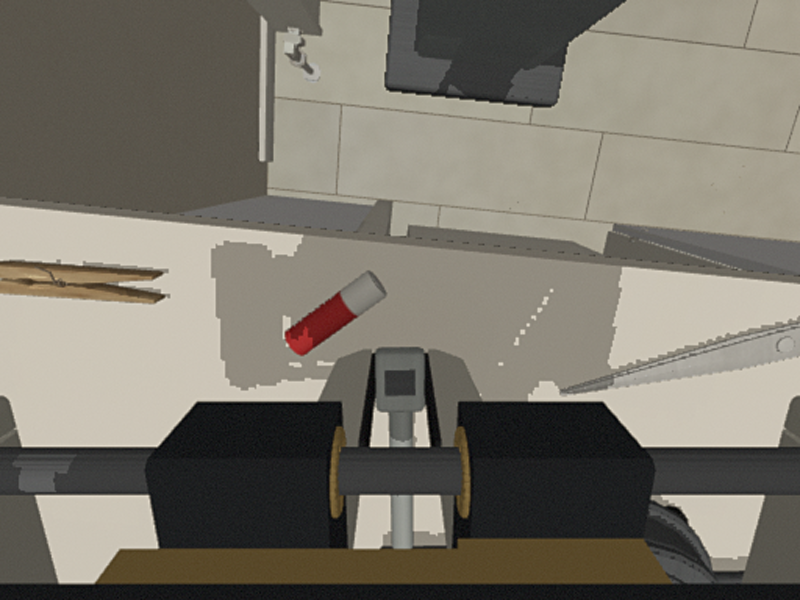

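View pics/t6b.png

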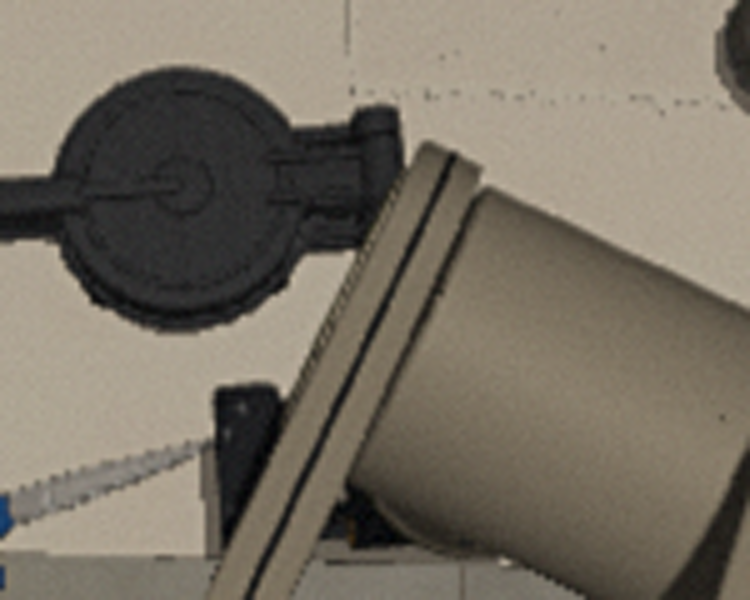

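Run:
```python
from h import *
s,c=snap('scene','s6.png'); im=cv2.imread('pics/s6.png'); print(s['tool_pos'])
cv2.imwrite('pics/s6z.png',cv2.resize(im[170:245,230:330],None,fx=8,fy=8,interpolation=cv2.INTER_CUBIC))
im=cv2.imread('pics/w6.png'); cv2.imwrite('pics/w6z.png',cv2.resize(im[320:384,200:330],None,fx=6,fy=6,interpolation=cv2.INTER_CUBIC))
```

```text
[ 0.39965105 -0.12342253  0.01019356]
```

View pics/s6z.png

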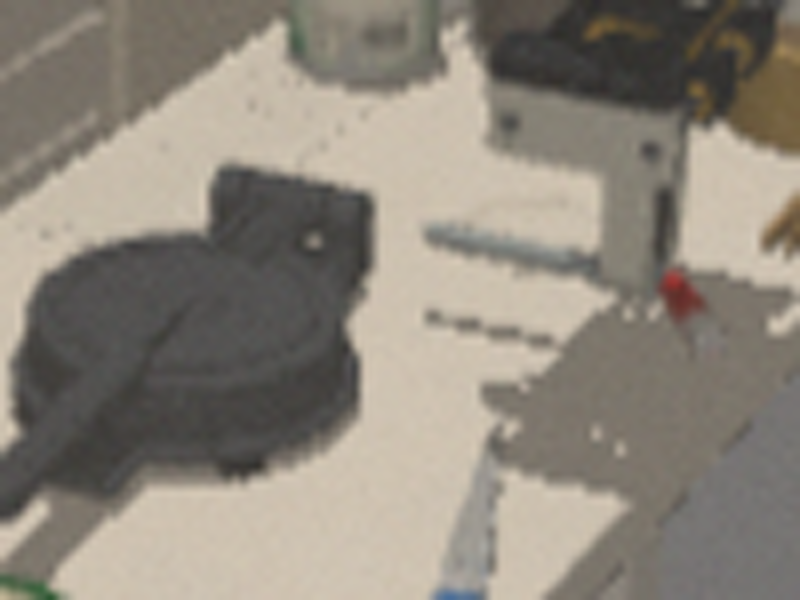

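View pics/w6z.png

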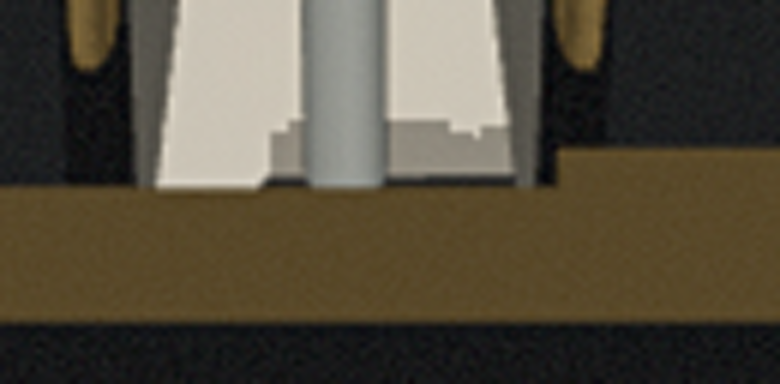

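```bash
cat > g.py <<'E'
from h import *
def Z(c,p): u,v=proj(None,c,p); return (round((u-230)*8),round((v-170)*8))
E
python3 - <<'E'
from g import *
s=sense();c=camera('scene')
Rt=R.from_euler('xyz',s['ee_rot'],degrees=True).as_matrix();t=np.array(s['tool_pos'])
print('tip',Z(c,t+Rt@[-.089,0,-.027]),'seat',Z(c,t+Rt@[-.015,0,-.027]))
d=np.array([np.cos(np.radians(6)),np.sin(np.radians(6)),0]);n=np.array([-d[1],d[0],0]) # n = towards -x base (=+y world)
m=np.array([.512,-.111,.036])
print('mouth',Z(c,m),'near top',Z(c,m+[0,0,.012]),'near inner',Z(c,m+.012*n),'far top',Z(c,m+.065*d+[0,0,.012]),'far inner',Z(c,m+.065*d+.012*n), 'tangent', Z(c,m+.0085*n+[0,0,.0085]))
print('disc edge left top',)
E
```

```text
tip (425, 225) seat (599, 263)
mouth (369, 216) near top (370, 190) near inner (358, 229) far top (224, 159) far inner (212, 196) tangent (362, 206)
disc edge left top
```

Run:
```python
from g import *
im=cv2.imread('pics/s6.png')
cv2.imwrite('pics/s6y.png',cv2.resize(im[185:210,252:312],None,fx=13,fy=13,interpolation=cv2.INTER_NEAREST))
g=cv2.cvtColor(im,cv2.COLOR_BGR2GRAY).astype(int)
for u in range(283,306,2): print(u,g[192:212,u])
```

```text
283 [193 195 192 193 195 185 156 130 159 197 195 195 194 194 195 193 174 136
 160 194]
285 [191 194 195 194 197 184 149 123 131 178 195 197 196 193 196 194 189 164
 152 195]
287 [195 194 195 194 195 180 161 143 111 144 195 196 196 195 193 196 195 171
 121 158]
289 [196 195 193 192 186 183 171 155 124 123 174 194 195 194 195 192 195 171
 117 154]
291 [193 196 194 188 188 191 184 154 135 118 144 184 198 192 194 194 195 195
 172 125]
293 [192 195 191 187 190 193 186 161 143 120 140 187 193 194 194 193 191 192
 172 119]
295 [193 198 193 184 192 192 194 182 151 129 115 140 170 193 194 195 195 194
 187 164]
297 [195 193 192 183 189 195 194 187 167 140 118 137 179 195 195 195 191 197
 196 172]
299 [194 194 186 183 192 193 194 193 181 151 124 116 157 195 191 194 193 195
 195 193]
301 [193 197 193 190 192 191 194 193 176 128 113 106 151 199 194 196 192 194
 194 174]
303 [194 197 195 193 191 190 193 191 191 162 103 106 112 158 195 194 196 177
 128 120]
305 [151 152 154 154 149 146 148 142 142 132 129 122 117 113 157 192 172 122
 116 117]
```

View pics/s6y.png

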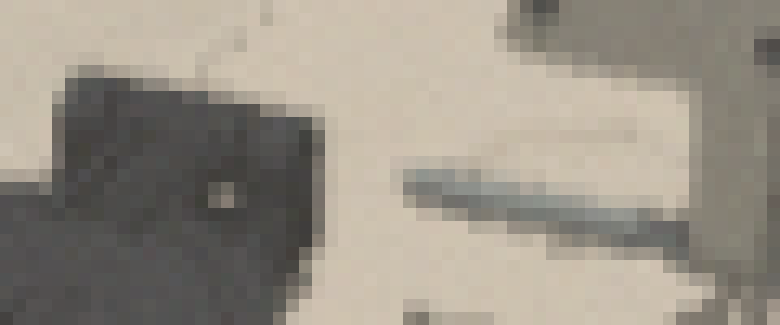

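Run:
```python
from g import *
s=sense();c=camera('scene'); o,_=campose(s,c)
for a in (3,5,6,8,10):
    d=np.array([np.cos(np.radians(a)),np.sin(np.radians(a)),0])
    mid=np.array([.5445,-.1078,.036])
    v=mid-o; n=np.cross(v,d); n/=np.linalg.norm(n); n*=np.sign(n[2])
    A=proj(s,c,mid-.0325*d+.012*n);B=proj(s,c,mid+.0325*d+.012*n)
    print(a,np.round(A,1),np.round(B,1),(A[1]-B[1])/(A[0]-B[0]))
```

```text
3 [276.8 193.6] [259.1 189.3] 0.2431806696131136
5 [276.9 193.5] [258.8 189.4] 0.22410297200875087
6 [276.9 193.4] [258.7 189.5] 0.2147929597234346
8 [277.  193.3] [258.5 189.6] 0.19658548966516995
10 [277.  193.1] [258.3 189.8] 0.1788728713244952
```

Run:
```python
from g import *
im=cv2.imread('pics/s6.png'); g=cv2.cvtColor(im,cv2.COLOR_BGR2GRAY).astype(float)
pts=[]
for u in range(260,276):
    col=g[184:200,u]; i=np.where(col<130)[0][0]; pts.append((u,184+i-1+(col[i-1]-130)/(col[i-1]-col[i])))
p=np.polyfit(*np.array(pts).T,1); print('slope',p[0],'at 276.5',np.polyval(p,276.5),'at 258.7',np.polyval(p,258.7))
s,c=sense(),camera('top'); im=cv2.imread('pics/top0.png'); g=cv2.cvtColor(im,cv2.COLOR_BGR2GRAY).astype(float)
print(g[170:195,185].astype(int)); print(g[155:205,278].astype(int)); print(g[175,225:295].astype(int))
def cross(col,st,th): 
    i=[k for k in range(len(col)) if col[k]<th]; a,b=i[0],i[-1]
    return st+a-1+(col[a-1]-th)/(col[a-1]-col[a]), st+b+(th-col[b])/(col[b+1]-col[b])
L=[]
for u in range(176,208,2):
    a,b=cross(g[168:188,u],168,85) ; L.append((u,a,b))
L=np.array(L);print(L.round(1).tolist())
for v in range(164,188,3): 
    col=g[v,262:300]; print(v,(262+np.where(col<75)[0][-1]))
```

```text
slope 0.2158553876539033 at 276.5 193.83274432294687 at 258.7 189.9905184227074
[157 157 158 160 162 158 103  43  35  38  41  41  40  33  18  83  90  88
  90 147 159 157 160 158 159]
[153 158 156 145 152 157  80  27  27  32  31  11  27  34  35  40  37  38
  38  37  38  38  38  39  38  22  37  45  44  40  45  21  13  15  77  91
 152 159 156 159 153 158 158 156 156 154 159 153 156 157]
[ 45  45  40  35  44  32  27  39  35  39  40  42  41  41  40  46  38  33
  44  43  46  46  42  44  44  45  44  46  42  48  33  39  32  39  44  39
  43  44  42  41  47  43  44  40  43  44  44  24  30  33  40  41  37  38
  29  38  96 161 159 157 156 158 154 158 155 158 156 155 157 158]Traceback (most recent call last):
  File "<stdin>", line 14, in <module>
  File "<stdin>", line 11, in cross
IndexError: index 20 is out of bounds for axis 0 with size 20
```

Run:
```python
from g import *
s,c=sense(),camera('top'); im=cv2.imread('pics/top0.png'); g=cv2.cvtColor(im,cv2.COLOR_BGR2GRAY).astype(float)
P=[]
for v in range(164,188,2):
    r=g[v,270:292]; i=np.where(r<95)[0][-1]; u=270+i+(95-r[i])/(r[i+1]-r[i]); p=onz(s,c,u,v,.036); P.append(p); print(v,round(u,2),p.round(4))
P=np.array(P); q=np.polyfit(P[:,0],P[:,1],1); print('angle',np.degrees(np.arctan(q[0])),'y of axis at x=.512',np.polyval(q,.512)+.012,'at .545',np.polyval(q,.545)+.012)
for h in(.036,.048,.026): print(h,onz(s,c,278,189,h),onz(s,c,276,161.4,h))
```

```text
164 279.59 [ 0.5725 -0.1165  0.036 ]
166 279.64 [ 0.5674 -0.1167  0.036 ]
168 280.12 [ 0.5623 -0.118   0.036 ]
170 280.35 [ 0.5572 -0.1187  0.036 ]
172 280.38 [ 0.552  -0.1188  0.036 ]
174 280.64 [ 0.547  -0.1195  0.036 ]
176 281.0 [ 0.5419 -0.1205  0.036 ]
178 281.21 [ 0.5368 -0.1211  0.036 ]
180 281.27 [ 0.5317 -0.1213  0.036 ]
182 281.15 [ 0.5267 -0.1211  0.036 ]
184 281.37 [ 0.5216 -0.1217  0.036 ]
186 281.64 [ 0.5166 -0.1225  0.036 ]
angle 5.9948784492573095 y of axis at x=.512 -0.11110992693971573 at .545 -0.10764446953556742
0.036 [ 0.50875636 -0.11352426  0.036     ] [ 0.57890508 -0.10742118  0.036     ]
0.048 [ 0.50655206 -0.1124013   0.048     ] [ 0.57574054 -0.10638177  0.048     ]
0.026 [ 0.51059328 -0.11446005  0.026     ] [ 0.58154219 -0.10828736  0.026     ]
```

Emit:
{"op": "carry_out", "data": {"commands": [{"slide":[0,0.5,1],"yaw":-0.3},{"slide":[-10,0.5,1],"yaw":-0.3},{"slide":[-20,0.5,1],"yaw":-0.3},{"slide":[-27,0.5,1],"yaw":-0.3},{"slide":[-34,0.5,1],"yaw":-0.3},{"slide":[-34,0.5,1],"yaw":-0.3},{"slide":[-34,0.5,1],"yaw":-0.3}]}}

```text
time_s: 9.78
tool_pos: [0.4326, -0.1188, 0.0086]
ee_rot: [180.0, -0.0, -173.9]
contact_force: [0.0, 0.4, -0.3]
finger_gap: 0.206
```

Run:
```python
from g import *
s,c=snap('scene','s7.png'); im=cv2.imread('pics/s7.png'); print(s['tool_pos'],s['ee_rot'],s['contact_force'],s['torque'])
a=cv2.resize(im[180:215,250:310],None,fx=13,fy=13,interpolation=cv2.INTER_CUBIC); cv2.imwrite('pics/s7z.png',a)
```

```text
[ 0.43256291 -0.11876108  0.00856891] [ 1.79990663e+02 -2.76200905e-02 -1.73932936e+02] [ 0.03088729  0.37709886 -0.2750408 ] [ 0.03896664 -0.03153772 -0.03539132]
```

View pics/s7z.png

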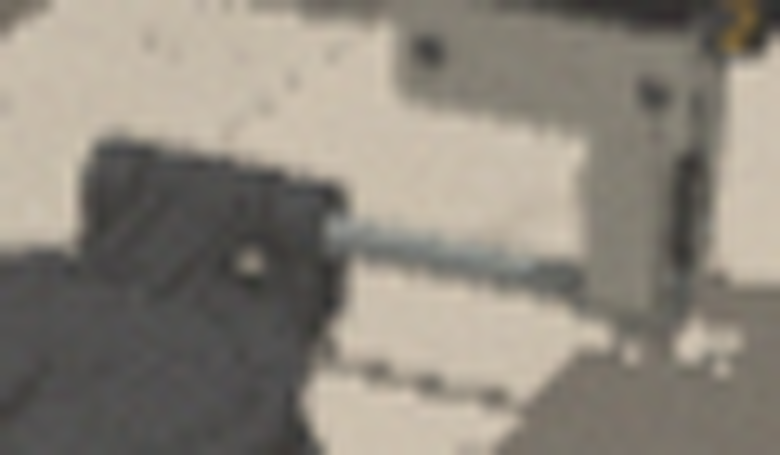

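Emit:
{"op": "carry_out", "data": {"commands": [{"slide":[-6,-0.5,0],"yaw":0},{"slide":[-12,-0.5,0],"yaw":0},{"slide":[-18,-0.5,0],"yaw":0},{"slide":[-24,-0.5,0],"yaw":0},{"slide":[-24,-0.5,0],"yaw":0}]}}

```text
time_s: 10.45
tool_pos: [0.4572, -0.1168, 0.0088]
ee_rot: [-180.0, 0.0, -173.9]
contact_force: [0.0, -0.3, -0.9]
finger_gap: 0.204
```

Run:
```python
from g import *
s,c=snap('scene','s8.png'); im=cv2.imread('pics/s8.png'); print(s['tool_pos'],s['ee_rot'],s['contact_force'],s['torque'])
a=cv2.resize(im[180:215,250:310],None,fx=13,fy=13,interpolation=cv2.INTER_CUBIC); cv2.imwrite('pics/s8z.png',a)
```

```text
[ 0.45718062 -0.1167516   0.00876428] [-1.79997951e+02  4.10053815e-03 -1.73921659e+02] [ 0.0065051  -0.29106889 -0.88973504] [ 0.01785959  0.13643956 -0.01331649]
```

View pics/s8z.png

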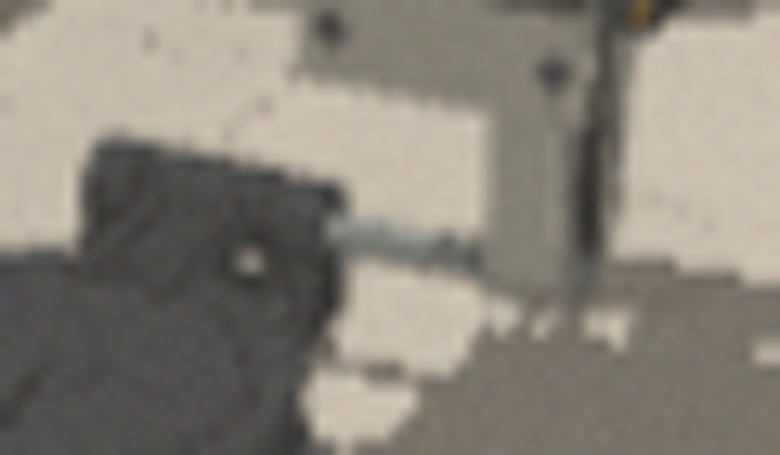

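Emit:
{"op": "carry_out", "data": {"commands": [{"slide":[-6,0,0],"yaw":0},{"slide":[-12,0,0],"yaw":0},{"slide":[-18,0,0],"yaw":0},{"slide":[-24,0,0],"yaw":0},{"slide":[-28,0,0],"yaw":0},{"slide":[-28,0,0],"yaw":0}]}}

```text
time_s: 11.25
tool_pos: [0.4848, -0.1138, 0.0087]
ee_rot: [180.0, -0.0, -173.9]
contact_force: [-0.0, 0.2, -1.3]
finger_gap: 0.204
```

Run:
```python
from g import *
s,c=snap('scene','s9.png'); im=cv2.imread('pics/s9.png'); print(s['tool_pos'],s['ee_rot'],s['contact_force'],s['torque'])
a=cv2.resize(im[180:215,250:310],None,fx=13,fy=13,interpolation=cv2.INTER_CUBIC); cv2.imwrite('pics/s9z.png',a)
```

```text
[ 0.48481827 -0.11381255  0.00873782] [ 1.79999895e+02 -4.49129991e-04 -1.73930378e+02] [-0.04951805  0.22178821 -1.25126961] [0.03508517 0.07499904 0.0668207 ]
```

View pics/s9z.png

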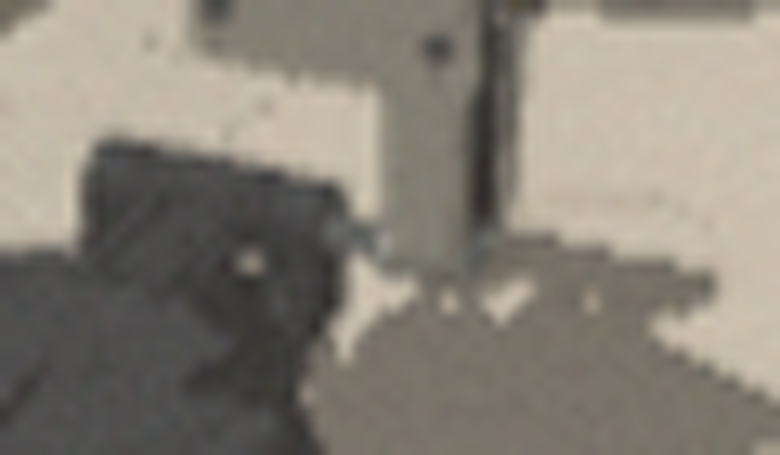

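Emit:
{"op": "carry_out", "data": {"commands": [{"slide":[-3,0,0],"yaw":0},{"slide":[-5,0,0],"yaw":0},{"slide":[-7,0,0],"yaw":0},{"slide":[-9,0,0],"yaw":0},{"slide":[-10,0,0],"yaw":0},{"slide":[-10,0,0],"yaw":0}]}}

```text
time_s: 12.05
tool_pos: [0.4946, -0.1128, 0.0087]
ee_rot: [-180.0, -0.0, -173.9]
contact_force: [-0.6, -0.5, -1.0]
finger_gap: 0.208
```

Emit:
{"op": "carry_out", "data": {"commands": [{"slide":[-1,0,0],"yaw":0},{"slide":[-2,0,0],"yaw":0},{"slide":[-2,0,0],"yaw":0}]}}

```text
time_s: 12.42
tool_pos: [0.4966, -0.1126, 0.0087]
ee_rot: [-180.0, 0.0, -173.9]
contact_force: [-0.3, -0.3, -1.9]
finger_gap: 0.204
```

Emit:
{"op": "carry_out", "data": {"commands": [{"slide":[-1,0,0],"yaw":0},{"slide":[-2,0,0],"yaw":0},{"slide":[-2,0,0],"yaw":0}]}}

```text
time_s: 12.8
tool_pos: [0.4986, -0.1124, 0.0088]
ee_rot: [-180.0, 0.0, -173.9]
contact_force: [0.1, 0.2, -1.0]
finger_gap: 0.205
```

Run:
```python
from g import *
s,c=snap('scene','s10.png'); im=cv2.imread('pics/s10.png'); print(s['tool_pos'],s['contact_force'])
a=cv2.resize(im[180:215,250:310],None,fx=13,fy=13,interpolation=cv2.INTER_CUBIC); cv2.imwrite('pics/s10z.png',a)
s,c=snap('wrist','w10.png')
im=cv2.imread('pics/w10.png'); cv2.imwrite('pics/w10b.png',cv2.resize(im[200:320,180:330],None,fx=5,fy=5,interpolation=cv2.INTER_CUBIC))
```

```text
[ 0.49858599 -0.11238629  0.00875929] [ 0.12443313  0.23370775 -1.03998785]
```

View pics/s10z.png

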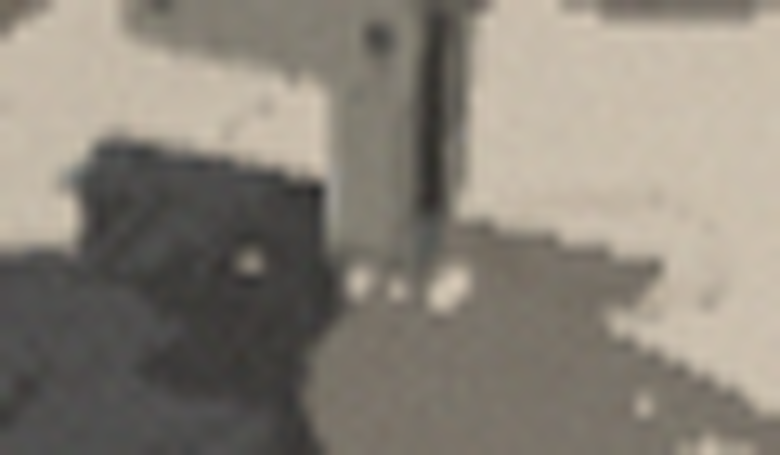

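View pics/w10b.png

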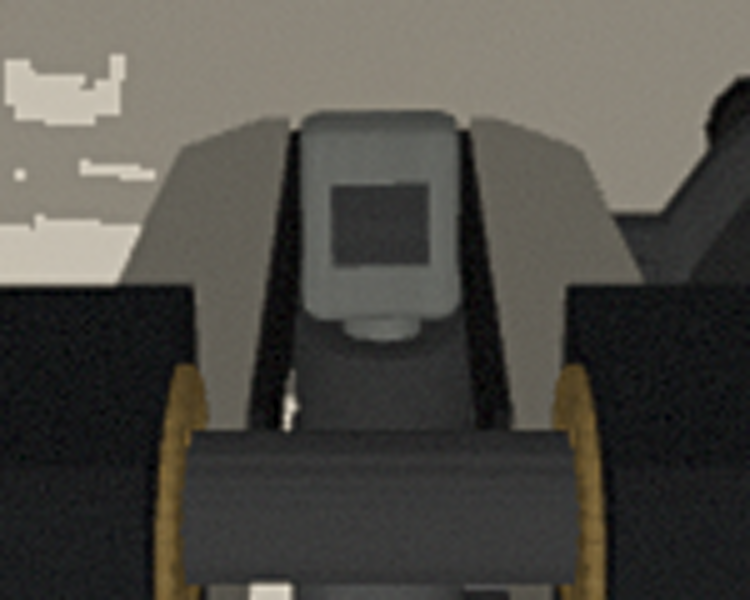

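Emit:
{"op": "carry_out", "data": {"commands": [{"slide":[-1,0,0],"yaw":0},{"slide":[-2,0,0],"yaw":0},{"slide":[-2,0,0],"yaw":0}]}}

```text
time_s: 13.28
tool_pos: [0.499, -0.1122, 0.0082]
ee_rot: [180.0, -0.2, -173.9]
contact_force: [-7.1, -0.3, 2.4]
finger_gap: 0.211
```

Emit:
{"op": "carry_out", "data": {"commands": [{"slide":[-1,0,0],"yaw":0},{"slide":[-2,0,0],"yaw":0},{"slide":[-2,0,0],"yaw":0}]}}

```text
time_s: 13.65
tool_pos: [0.4991, -0.1121, 0.0078]
ee_rot: [179.9, -0.4, -173.9]
contact_force: [-14.8, -1.3, 8.0]
finger_gap: 0.208
```

Run:
```python
from g import *
s,c=snap('scene','s11.png'); im=cv2.imread('pics/s11.png'); print(s['tool_pos'],s['contact_force'])
a=cv2.resize(im[180:215,250:310],None,fx=13,fy=13,interpolation=cv2.INTER_CUBIC); cv2.imwrite('pics/s11z.png',a)
s,c=snap('wrist','w11.png')
im=cv2.imread('pics/w11.png'); cv2.imwrite('pics/w11b.png',cv2.resize(im[210:310,190:322],None,fx=6,fy=6,interpolation=cv2.INTER_CUBIC))
```

```text
[ 0.49906193 -0.11210524  0.00784058] [-14.8258988   -1.28714775   7.98119724]
```

View pics/s11z.png

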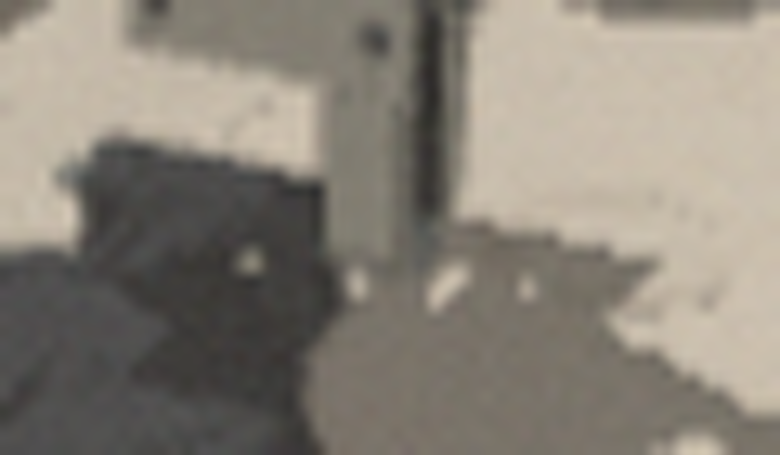

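View pics/w11b.png

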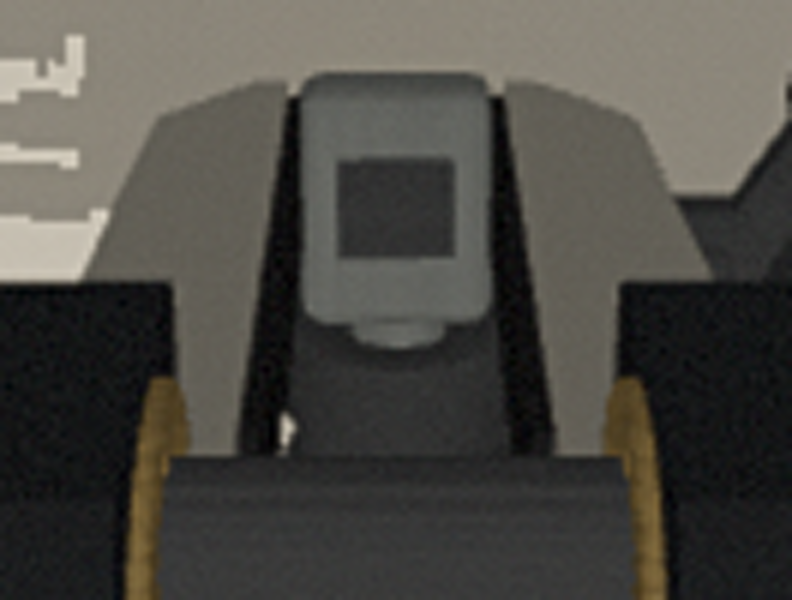

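Emit:
{"op": "carry_out", "data": {"commands": [{"slide":[4,0,-1],"yaw":0},{"slide":[4,0,-1],"yaw":0},{"slide":[4,0,-1],"yaw":0},{"slide":[4,0,-1],"yaw":0},{"slide":[20,0,-1],"yaw":0},{"slide":[40,0,-1],"yaw":0},{"slide":[40,0,-1],"yaw":0}], "grip": 40}}

```text
time_s: 14.62
tool_pos: [0.4619, -0.1161, 0.0095]
ee_rot: [180.0, -0.0, -174.0]
contact_force: [-0.5, -0.4, 0.0]
finger_gap: 0.429
```

Run:
```python
from g import *
s,c=snap('scene','s12.png'); im=cv2.imread('pics/s12.png'); print(s['tool_pos'],s['contact_force'],s['finger_gap'])
a=cv2.resize(im[180:215,250:310],None,fx=13,fy=13,interpolation=cv2.INTER_CUBIC); cv2.imwrite('pics/s12z.png',a)
s,c=snap('wrist','w12.png')
im=cv2.imread('pics/w12.png'); cv2.imwrite('pics/w12b.png',cv2.resize(im,(800,600),interpolation=cv2.INTER_CUBIC))
```

```text
[ 0.46194649 -0.11610165  0.00953151] [-0.51575229 -0.41907969  0.01700903] 0.4290605732748648
```

View pics/s12z.png

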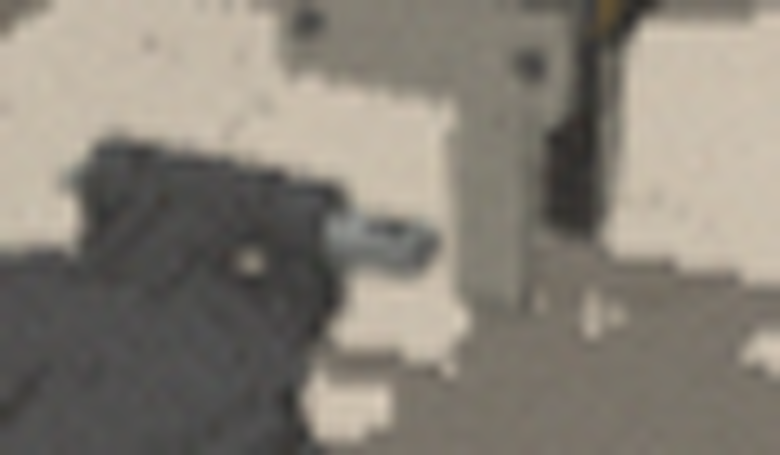

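View pics/w12b.png

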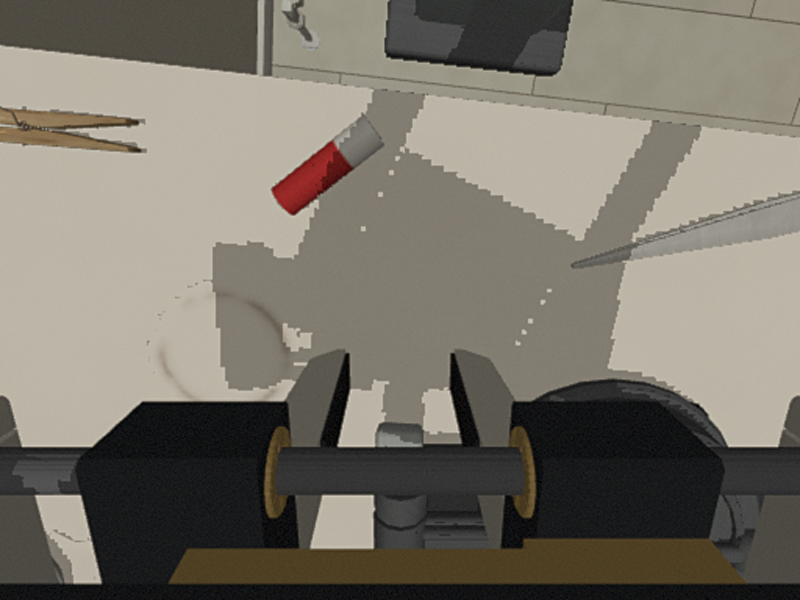

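Emit:
{"op": "carry_out", "data": {"commands": [{"slide":[0,0,0],"yaw":0},{"slide":[0,0,0],"yaw":0},{"slide":[0,0,0],"yaw":0},{"slide":[0,0,0],"yaw":0},{"slide":[-4,0,0],"yaw":0},{"slide":[-8,0,0],"yaw":0},{"slide":[-10,0,0],"yaw":0},{"slide":[-10,0,0],"yaw":0}], "grip": 0}}

```text
time_s: 15.72
tool_pos: [0.4728, -0.1151, 0.0097]
ee_rot: [180.0, -0.0, -173.9]
contact_force: [-0.0, 0.2, 0.3]
finger_gap: 0.009
```

Emit:
{"op": "carry_out", "data": {"commands": [{"slide":[-2,0,0],"yaw":0},{"slide":[-4,0,0],"yaw":0},{"slide":[-5,0,0],"yaw":0},{"slide":[-5,0,0],"yaw":0}]}}

```text
time_s: 16.23
tool_pos: [0.4777, -0.1146, 0.0098]
ee_rot: [180.0, 0.0, -173.9]
contact_force: [-0.2, 0.4, 0.1]
finger_gap: 0.005
```

Emit:
{"op": "carry_out", "data": {"commands": [{"slide":[-1,0,0],"yaw":0},{"slide":[-2,0,0],"yaw":0},{"slide":[-2,0,0],"yaw":0}]}}

```text
time_s: 16.6
tool_pos: [0.4797, -0.1144, 0.0098]
ee_rot: [-180.0, 0.0, -173.9]
contact_force: [-0.5, 0.6, 0.2]
finger_gap: 0.005
```

Emit:
{"op": "carry_out", "data": {"commands": [{"slide":[-1,0,0],"yaw":0},{"slide":[-2,0,0],"yaw":0},{"slide":[-2,0,0],"yaw":0}]}}

```text
time_s: 16.98
tool_pos: [0.4807, -0.1141, 0.0094]
ee_rot: [180.0, -0.1, -173.9]
contact_force: [-5.7, -1.3, 1.4]
finger_gap: 0.005
```

Emit:
{"op": "carry_out", "data": {"commands": [{"slide":[-1,0,0],"yaw":0},{"slide":[-2,0,0],"yaw":0},{"slide":[-3,0,0],"yaw":0},{"slide":[-3,0,0],"yaw":0}]}}

```text
time_s: 17.48
tool_pos: [0.4808, -0.1138, 0.0084]
ee_rot: [179.9, -0.4, -173.9]
contact_force: [-15.2, -2.5, 6.3]
finger_gap: 0.007
```

Run:
```python
from g import *
s,c=snap('scene','s13.png'); im=cv2.imread('pics/s13.png'); print(s['tool_pos'],s['contact_force'],s['finger_gap'])
a=cv2.resize(im[180:215,250:310],None,fx=13,fy=13,interpolation=cv2.INTER_CUBIC); cv2.imwrite('pics/s13z.png',a)
s,c=snap('wrist','w13.png')
im=cv2.imread('pics/w13.png'); cv2.imwrite('pics/w13b.png',cv2.resize(im[200:384,170:340],None,fx=3.2,fy=3.2,interpolation=cv2.INTER_CUBIC))
```

```text
[ 0.48078064 -0.11382336  0.00840351] [-15.22362908  -2.47471313   6.27268283] 0.006946139951061595
```

View pics/s13z.png

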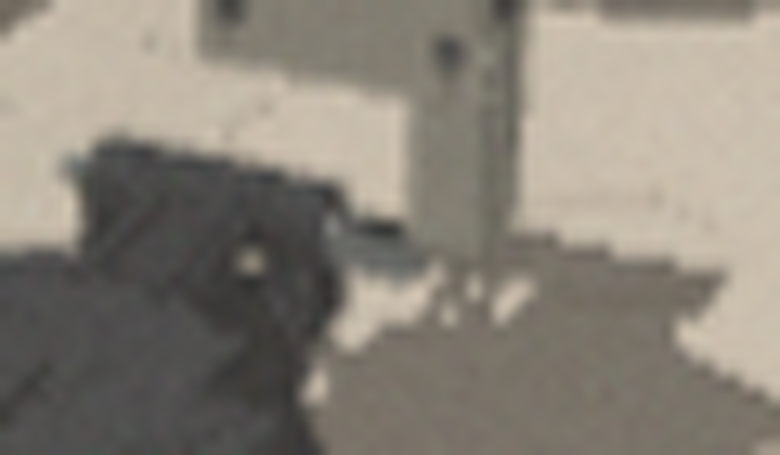

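View pics/w13b.png

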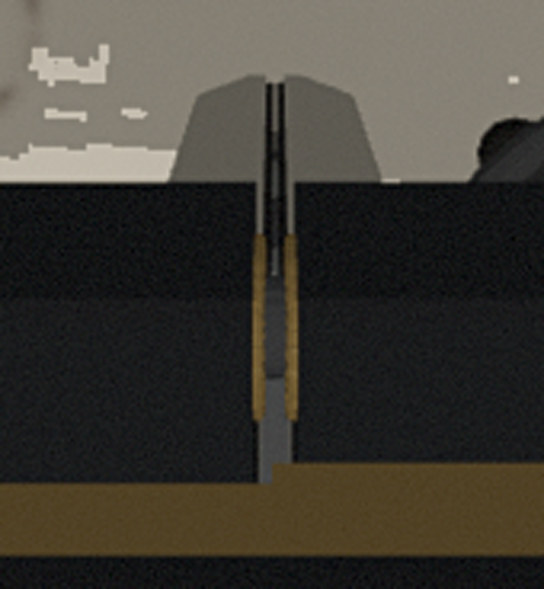

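Emit:
{"op": "carry_out", "data": {"commands": [{"slide":[6,0,0],"yaw":0},{"slide":[12,0,-5],"yaw":0},{"slide":[14,0,-40],"yaw":0},{"slide":[10,0,-90],"yaw":0},{"slide":[-30,0,-130],"yaw":0},{"slide":[-60,0,-150],"yaw":0},{"slide":[-72,0,-150],"yaw":0},{"slide":[-72,0,-150],"yaw":0}]}}

```text
time_s: 18.58
tool_pos: [0.5556, -0.106, 0.1584]
ee_rot: [180.0, -0.1, -173.9]
contact_force: [-0.5, 0.0, -1.1]
finger_gap: 0.003
```

Run:
```python
from g import *
s,c=snap('wrist','w14.png'); print(s['tool_pos'],s['contact_force'],s['finger_gap'])
im=cv2.imread('pics/w14.png'); cv2.imwrite('pics/w14b.png',cv2.resize(im,(800,600),interpolation=cv2.INTER_CUBIC))
```

```text
[ 0.55557047 -0.10596298  0.15843116] [-0.45867556  0.04871458 -1.05330998] 0.0031580916902909754
```

View pics/w14b.png

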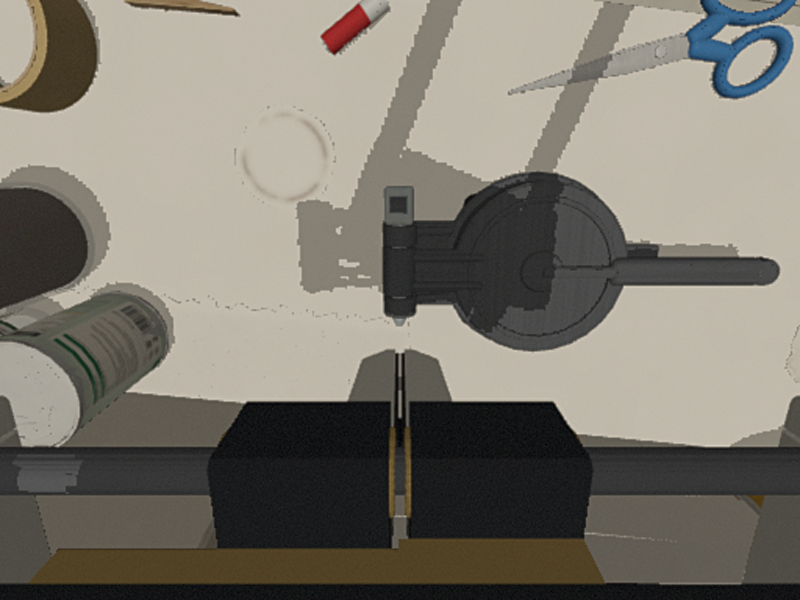

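Run:
```python
from g import *
im=cv2.imread('pics/w14.png'); cv2.imwrite('pics/w14z.png',cv2.resize(im[112:215,235:290],None,fx=5.6,fy=5.6,interpolation=cv2.INTER_CUBIC))
s=sense();c=camera('wrist')
for n,u,v,z in [('rear',399,186,.04),('front',399,219,.04),('tip',400,326,.036),('handle end',780,270,.046),('handle neck',620,270,.046)]: print(n,onz(s,c,u*.64,v*.64,z).round(4))
```

```text
rear [ 0.488 -0.113  0.04 ]
front [ 0.5096 -0.1107  0.04  ]
tip [ 0.5874 -0.1017  0.036 ]
handle end [0.5159 0.1536 0.046 ]
handle neck [0.5275 0.044  0.046 ]
```

View pics/w14z.png

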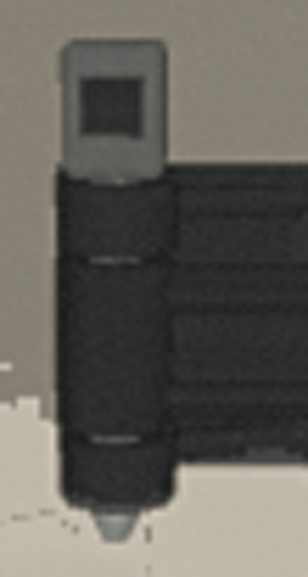

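Emit:
{"op": "carry_out", "data": {"commands": [{"slide":[1,23,0],"yaw":9},{"slide":[2,46,0],"yaw":18},{"slide":[3,69,0],"yaw":27},{"slide":[4,92,0],"yaw":36},{"slide":[5,115,0],"yaw":45},{"slide":[6,138,0],"yaw":54},{"slide":[8,161,0],"yaw":63},{"slide":[9,184,10],"yaw":72},{"slide":[10,207,30],"yaw":81},{"slide":[11,226,45],"yaw":90}], "grip": 50}}

```text
time_s: 19.92
tool_pos: [0.5194, 0.1175, 0.1127]
ee_rot: [-179.9, 0.0, 95.8]
contact_force: [-0.4, 0.2, 0.9]
finger_gap: 0.54
```

Emit:
{"op": "carry_out", "data": {"commands": [{"slide":[0,0,0],"yaw":0},{"slide":[0,0,0],"yaw":0}]}}

```text
time_s: 20.18
tool_pos: [0.5211, 0.1165, 0.1149]
ee_rot: [-180.0, 0.0, 96.3]
contact_force: [-0.3, 0.2, 0.4]
finger_gap: 0.537
```

Run:
```python
from g import *
s,c=snap('wrist','w15.png'); print(s['tool_pos'],s['ee_rot'],s['finger_gap'],s['joint_pos'])
im=cv2.imread('pics/w15.png'); cv2.imwrite('pics/w15b.png',cv2.resize(im,(800,600),interpolation=cv2.INTER_CUBIC))
p=np.array([.5205,.118,.046]); print(np.array(proj(s,c,p))/.64)
t=np.array(s['tool_pos']);t[2]=.046;print(np.array(proj(s,c,t))/.64)
```

```text
[0.52108747 0.11652922 0.11486321] [-1.79984374e+02  2.41553495e-02  9.62666213e+01] 0.5370380492371969 [ 7.12126859e+00  1.16560173e-01  1.01090234e+02 -2.43832056e-02
  7.88091912e+01  8.59386182e-01]
[400.23752698 299.74963776]
[400.94135135 302.1855556 ]
```

View pics/w15b.png

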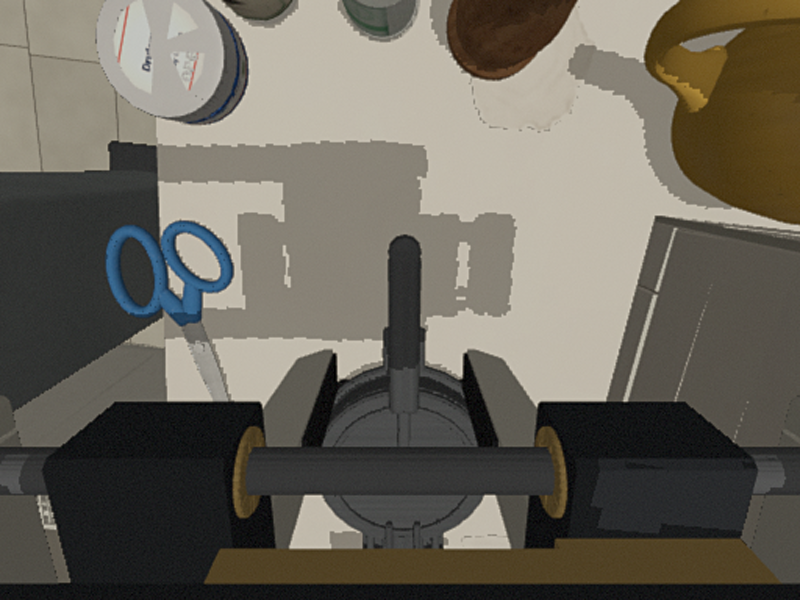

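Emit:
{"op": "carry_out", "data": {"commands": [{"slide":[0,1,30],"yaw":0},{"slide":[0,1,60],"yaw":0},{"slide":[0,1,90],"yaw":0},{"slide":[0,1,110],"yaw":0},{"slide":[0,1,120],"yaw":0},{"slide":[0,1,120],"yaw":0},{"slide":[0,1,120],"yaw":0}]}}

```text
time_s: 21.1
tool_pos: [0.5234, 0.1174, -0.004]
ee_rot: [179.9, -0.0, 96.1]
contact_force: [0.2, 0.4, 0.4]
finger_gap: 0.542
```

Run:
```python
from g import *
s,c=snap('wrist','w16.png'); print(s['tool_pos'],s['contact_force'])
im=cv2.imread('pics/w16.png')[170:300,170:340]
s,c=snap('scene','s16.png'); j=cv2.imread('pics/s16.png')[180:290,200:330]
cv2.imwrite('pics/m16.png',np.hstack([cv2.resize(im,(400,306),interpolation=cv2.INTER_CUBIC),cv2.resize(j,(400,306),interpolation=cv2.INTER_CUBIC)]))
```

```text
[ 0.52343321  0.11736865 -0.00400762] [0.22036635 0.36735227 0.35407287]
```

View pics/m16.png

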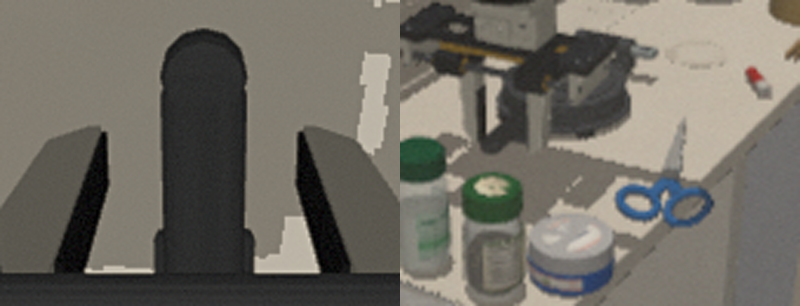

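Emit:
{"op": "carry_out", "data": {"commands": [{"slide":[0,0,0],"yaw":0},{"slide":[0,0,0],"yaw":0},{"slide":[0,0,0],"yaw":0},{"slide":[0,0,0],"yaw":0},{"slide":[0,0,0],"yaw":0}], "grip": 0, "squeeze": 30}}

```text
time_s: 21.82
tool_pos: [0.5225, 0.1175, -0.0052]
ee_rot: [180.0, -0.0, 96.1]
contact_force: [0.0, 0.9, -0.0]
finger_gap: 0.208
```

Run:
```python
import numpy as np
x0,z0=228,3
for th in range(0,46,3):
    a=np.radians(th); print(th,round(-(228-(228*np.cos(a)-3*np.sin(a))),1),round(-(228*np.sin(a)+3*np.cos(a)-3),1))
```

```text
0 -0.0 -0.0
3 -0.5 -11.9
6 -1.6 -23.8
9 -3.3 -35.6
12 -5.6 -47.3
15 -8.5 -58.9
18 -12.1 -70.3
21 -16.2 -81.5
24 -20.9 -92.5
27 -26.2 -103.2
30 -32.0 -113.6
33 -38.4 -123.7
36 -45.3 -133.4
39 -52.7 -142.8
42 -60.6 -151.8
45 -68.9 -160.3
```

Emit:
{"op": "carry_out", "data": {"commands": [{"slide":[-0.5,0,-12],"yaw":0},{"slide":[-1.6,0,-24],"yaw":0},{"slide":[-3.3,0,-36],"yaw":0},{"slide":[-5.6,0,-47],"yaw":0},{"slide":[-5.6,0,-47],"yaw":0}]}}

```text
time_s: 22.45
tool_pos: [0.5239, 0.1117, 0.0432]
ee_rot: [179.9, 0.0, 96.0]
contact_force: [-0.2, -0.3, -3.1]
finger_gap: 0.211
```

Run:
```python
from g import *
s,c=snap('scene','s17.png'); print(s['tool_pos'],s['ee_rot'],s['contact_force'],s['torque'],s['finger_gap'])
j=cv2.imread('pics/s17.png')[150:250,210:330]
cv2.imwrite('pics/s17z.png',cv2.resize(j,None,fx=6,fy=6,interpolation=cv2.INTER_CUBIC))
```

```text
[0.52393329 0.11169358 0.04316929] [1.79875695e+02 4.55586910e-03 9.60369274e+01] [-0.16631587 -0.30446075 -3.07925374] [ 0.00037416  0.12633275 -0.03382299] 0.21149666343250692
```

View pics/s17z.png

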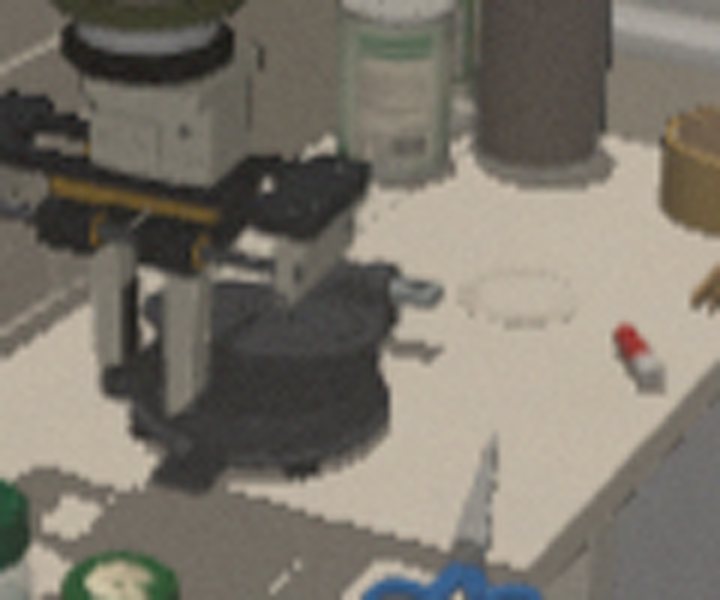

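Emit:
{"op": "carry_out", "data": {"commands": [{"slide":[-2.9,0,-12],"yaw":0},{"slide":[-6.5,0,-23],"yaw":0},{"slide":[-10.6,0,-34],"yaw":0},{"slide":[-15.3,0,-45],"yaw":0},{"slide":[-20.6,0,-56],"yaw":0},{"slide":[-26.4,0,-66],"yaw":0},{"slide":[-26.4,0,-66],"yaw":0}]}}

```text
time_s: 23.38
tool_pos: [0.5264, 0.0851, 0.1088]
ee_rot: [179.9, 0.0, 96.0]
contact_force: [-0.5, -0.2, -3.3]
finger_gap: 0.215
```

Emit:
{"op": "carry_out", "data": {"commands": [{"slide":[-6.4,0,-10],"yaw":0},{"slide":[-13.3,0,-20],"yaw":0},{"slide":[-20.7,0,-29],"yaw":0},{"slide":[-28.6,0,-38],"yaw":0},{"slide":[-37,0,-47],"yaw":0},{"slide":[-37,0,-47],"yaw":0},{"slide":[-37,0,-47],"yaw":0}]}}

```text
time_s: 24.25
tool_pos: [0.5296, 0.0487, 0.1545]
ee_rot: [-180.0, 0.0, 96.0]
contact_force: [1.1, -1.6, -4.5]
finger_gap: 0.213
```

Run:
```python
from g import *
s,c=snap('scene','s18.png'); print(s['tool_pos'],s['ee_rot'],s['contact_force'],s['torque'],s['finger_gap'])
j=cv2.imread('pics/s18.png')[110:240,200:340]
cv2.imwrite('pics/s18z.png',cv2.resize(j,None,fx=4.6,fy=4.6,interpolation=cv2.INTER_CUBIC))
s,c=snap('wrist','w18.png');s,c=snap('top','t18.png')
a=cv2.imread('pics/t18.png')[120:260,150:350];cv2.imwrite('pics/t18z.png',cv2.resize(a,None,fx=4,fy=4,interpolation=cv2.INTER_CUBIC))
```

```text
[0.52958516 0.04872983 0.1545322 ] [-1.79992289e+02  1.51605758e-03  9.60471343e+01] [ 1.0838443  -1.55372437 -4.47474052] [-0.11671555 -0.07823415  0.07187698] 0.21268438064480172
```

View pics/s18z.png

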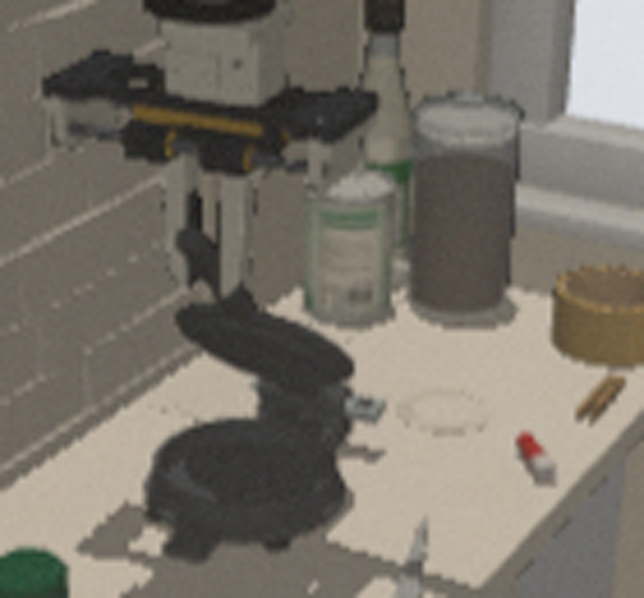

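View pics/w18.png

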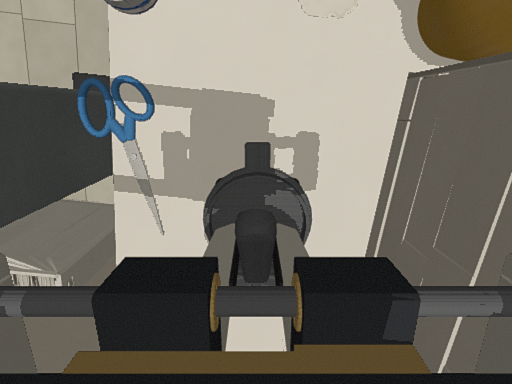

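View pics/t18z.png

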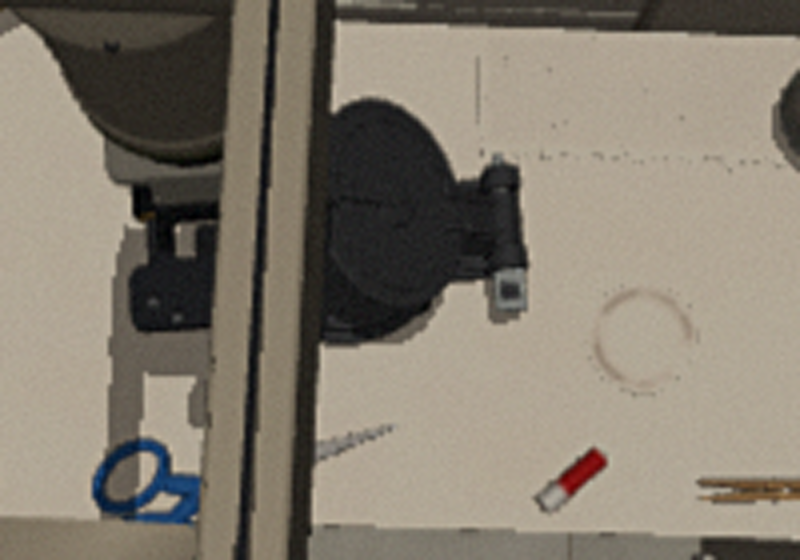

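Run:
```python
from g import *
s=sense();c=camera('scene')
a=np.radians(6);bx=np.array([np.sin(a),-np.cos(a),0]);by=np.array([np.cos(a),np.sin(a),0]);H=np.array([.545,-.1076,.036])
def pr(th,l):
    t=np.radians(th);x,y,z=l; return (np.array(proj(s,c,H+by*y+bx*(x*np.cos(t)+z*np.sin(t))+np.array([0,0,1])*(-x*np.sin(t)+z*np.cos(t))))-[200,110])*4.6
for th in (39,45,51):
    print(th,'end',pr(th,(-.265,0,.01)).round(),'end bot',pr(th,(-.265,0,-.004)).round(),'disc near-robot',pr(th,(-.1,-.062,0)).round(),'disc far',pr(th,(-.1,.062,0)).round(),'front',pr(th,(-.162,0,0)).round())
print(s['joint_vel'].round(2),s['time_s'])
```

```text
39 end [177. 264.] end bot [170. 286.] disc near-robot [349. 372.] disc far [179. 336.] front [231. 328.]
45 end [192. 221.] end bot [184. 243.] disc near-robot [353. 358.] disc far [184. 322.] front [239. 304.]
51 end [208. 182.] end bot [200. 201.] disc near-robot [358. 343.] disc far [189. 308.] front [248. 280.]
[0.15 0.01 0.01 0.   0.06 0.04] 24.4
```

Emit:
{"op": "carry_out", "data": {"commands": [{"slide":[0,0,0],"yaw":0},{"slide":[0,0,0],"yaw":0},{"slide":[0,0,0],"yaw":0},{"slide":[0,0,0],"yaw":0}]}}

```text
time_s: 24.95
tool_pos: [0.5296, 0.0488, 0.1547]
ee_rot: [-180.0, -0.0, 96.1]
contact_force: [0.6, -0.8, -4.0]
finger_gap: 0.214
```

Run:
```python
from g import *
s=sense();print(s['tool_pos'],s['contact_force'],s['finger_gap'],s['joint_vel'].round(2)); print(sign_off())
```

```text
[0.52962333 0.04883921 0.1547366 ] [ 0.61295423 -0.80760798 -4.00123316] 0.21364764201608577 [-0.05 -0.07 -0.01 -0.01 -0.06 -0.04]
the job is handed in; nothing more can be done
None
```

The hinge pin is pushed home through all three knuckles, and the lid stands half open at about 45 degrees, held by its handle in the gripper. I handed the job in at about 25 s, and the sign-off gave no verdict.

**Pin:** I pushed the head home until it stopped moving at about 15 N. The wrist view then showed the head against the knuckle and the tip standing out at the far end.

**Lid:**
- **Angle:** the grasp moved 69 mm inward and 160 mm up, which is 45 degrees on the hinge arc. In the scene view the handle end and disc edges matched the 45-degree prediction to within a degree or two.
- **Hold:** the fingers are closed on the 20 mm handle with 30 N. The wrist carries about 4 N, and the arm was still.

**Bystanders:** none was touched or looked moved in the pictures. I did not measure their positions again.

**What disagreed:**
- **Fingertip position:** the real fingertips sit about 25–30 mm behind the reported TCP, not 8 mm ahead of it. My first grasp therefore closed on air above the pin. I measured the offset in the scene camera and allowed for it from then on.
- **First push:** it stopped with a sliver of shank still in view, possibly because the fingers met the knuckle. I then pushed on the back of the head with closed fingers. The final stop matched the first to a millimetre or two.

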